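Slide the tongue cleaner over the ledge's edge and put it in the drying tray

ROBOT

A 6-joint arm with a two-finger parallel gripper is mounted at the origin on the work surface. World frame = base frame: x ahead of the robot, y to its left, z up, the work surface at z = 0. Lengths are in m, angles in rad, forces in N, time in s.
With the tool pointing down it reaches from about 0.35 to 0.975 m from the base axis. Payload 4.9 kg.
Tool frame: the origin (TCP) lies on the centre line of the jaws, within the pads' length; the fingertips stand manip.tip_reach ahead of it and the grasp point (between the pads) is the TCP (manip.tip_reach is the distance from the TCP to the fingertips, in m); z points along the fingers, y is the line along which they close (so a half turn about z gives the same grasp; the last joint's range is limited). The gripper opens to 85 mm and grips with 20 to 120 N. Pads are 22 mm wide; open, the fingers measure 114 mm over their backs; the gripper's body (76 mm by 85 mm) begins 54 mm behind the grasp point. The pads swing forward as they close: fully open they stand 13 mm farther back than shut.
Start: joints at [-1.349, 0.053, 1.613, -0, 1.476, -0.119], TCP at [0.209, -0.589, 0.223] pointing down, gripper open.
Joint ranges: [-3.01, 3.01], [-1.01, 2.22], [0.06, 2.58], [-1.02, 4.17], [0.09, 2.62], [-3.14, 3.14]. Speed limits (rad/s): [2.57, 2.57, 3.14, 3.14, 3.14, 3.14].

INTERFACE

Orientations are given as a unit quaternion [w, x, y, z].
In Python, from plant import manip gives the robot as it stands. The module is installed in compiled form; this text tells all that it offers.
- The arm moves only by the tool move_arm, never from a script. Its argument "rows" is a list of rows, each a list of 7 numbers: the shift along the tool's x, y, z in cm, then the turn, a rotation vector about the tool's x, y, z in degrees, then the opening, from -1 (shut) to 1 (fully open). In form: [[tx, ty, tz, ax, ay, az, jaw], ...]. A call has 1 to 20 rows; each row shifts and turns the commanded pose from where the row before left it, along the tool's axes as they then stand; what a row does not reach is not made up. A row lasts 1/12 s, in which the tool goes at most 41.7 mm and 7.16 degrees, less where a joint would pass 70% of its speed; a pose out of reach is approached as far as the arm can. A call is refused whole if a number of a shift passes 4.17 or a number of a turn 7.16, either way. A call with a gripper value outside its range is refused whole. The fingers move at their own pace and stop on an object; the grip force is fixed at half the most. Time passes only in rows, so rows that do not move let the fingers close. It gives the time, the measured TCP pose, the force, the opening and the grip force at its end, in the units of the state.
- manip.state(): the state, without advancing time (a new reading comes with each control period).
- manip.grab_frame(name): name is "scene" or "side" or "wrist"; returns a dict with "img" (384x512x3 uint8, blue, green, red), "mtx" (3x3 intrinsics, pixels), "k1" (the pictures are not rectified: a ray, as slopes to the right and down, at radius r is drawn at 1 + k1 r^2 times it, then the intrinsics apply), "R" (3x3) and "t" (3): a world point X has camera coordinates R X + t. Camera axes: x right, y down, z forward; pixel columns grow to the right and rows downward; lengths in m; the calibration is good to about 2 mm. A picture is of the moment at which its call begins. There is no depth.
- manip.job_done(): hands the job in; it is judged then, once.
The state is a dict: "time": time; "joint_pos": joint angles; "joint_vel": joint speeds; "joint_efforts": joint torques, N m; "tool_pos": TCP position; "tool_rot": TCP orientation; "contact_force": force on the tool from outside, world axes, zero at the start; "ft_torque": the same for the moment, N m; "gripper_width": opening from 0.0 (shut) to 1.0 (fully open); "grasp_force": force on a finger pad.
Only numpy, scipy, OpenCV 4.12 (cv2) and the standard library are available. Lean on these libraries where they do the work, as an engineer would, in place of code of your own. Each camera call takes 0.05 s, during which the arm holds its last target. There are 200 camera calls.

TASK

The steel tongue cleaner lies too flat on the tiled ledge to be picked up: press on it lightly from above (never more than 20 N, or the glaze gets scratched) and slide it out over the front edge until its handle sticks out about 4 cm, still lying on the ledge. Then grip it by the overhanging handle, lift it well clear of the ledge, and lower it in the gripper into the blue drying tray, letting go only when it is down inside, so that it lies flat on the tray's floor. Do not let it fall off the ledge, and leave the tray and all other things standing where they are.

Things in the scene. Friction and masses are not known exactly. Their poses are not given: they have to be found in the camera images.
- ledge: Fixed tiled block 180 mm deep (its x), 1000 long (its y), 70 high. Origin: centre of its underside, z up. Open front edge (robot side, vertical) at x = -90 mm; upstand 40 mm above the top at the back, x +90 to +110. For 100 mm either side of y = 0 the top is a green draining tile, rising backwards from the front edge by 2 to 5 degrees. 5 to 9 N of press drags the cleaner; over 20 N scratches.
- ledge_edge (a point): Middle of the ledge's front top edge, on the top surface (ledge frame: -90, 0, +70 mm); axes as the ledge.
- cleaner: Flat steel tongue cleaner, 120 mm long (its x), 2 to 4 thick, about 50 g, flat on the draining tile, handle to the front, head 5 to 10 mm from the upstand. Handle: strip 20 wide, x -60 to +12; head 32 wide, x +11 to +60, round end. Origin: mid-length, on the underside; z up; centre of mass x = +7. Too thin to pick off the tile; shut fingertips pressed on it drag it. Tips off if too far out.
- cleaner_end (a point): Middle of the handle's front end face (cleaner frame: x = -60, y = 0 mm, mid-thickness); axes as the cleaner.
- tray: Blue plastic open drying tray, loose (350 g), on the ledge at one side of the cleaner: outside 165 mm (its x) by 110 mm (its y) by 24 mm high, walls 4 mm, floor 4 to 5 mm thick. Origin: centre of its underside; z up.
- caddy: White plastic caddy with its flip-top lid shut, loose, 154 x 104 x 88 mm high, on the ledge at the other side of the cleaner. Origin: centre of its underside. Leave alone.
- mug: Red plastic mug on the ledge, 76 mm across, 90 mm high. Origin: centre of its underside. Leave alone.
- glass: Glass holder with two toothbrushes on the ledge, 66 mm across, 100 mm high, brushes reach 190 mm. Origin: centre of its underside. Leave alone.
- soap: Green soap bottle on the ledge, 52 mm across, 130 mm high. Origin: centre of its underside. Leave alone.
- hairbrush: Small round black hairbrush on the ledge, head 60 mm across, 26 mm high. Origin: centre of its underside. Leave alone.
- soapdish: White dish with a bar of soap on the counter at the right, 110 mm across, 38 mm high. Origin: centre of its underside. Leave alone.

How it is judged:
By the outcome, as a careful person would: the job done as asked, in the order asked, and still so for the second after the job is handed in, with the robot touching nothing.
It also fails if it takes over 62 s, if anything falls off the work surface, if the arm or the gripper's body presses on something with over 40 N, if the wrist force passes 120 N, or if a joint passes its speed limit or range.

## Working session

There is one attempt and no reset: what is moved stays moved. The work goes in short steps, Python scripts to look and compute and a tool call to move; the robot and the scene stay as the last step left them, time stands still between calls to the robot, and variables do not carry over. Pictures are saved under pics/ and viewed, at most 10 in all, crops included, and the job is handed in when it is done.

Besides the shell and the picture viewer there is one more tool, called as name(argument=value, ...) on one line, values as JSON. move_arm: Moves the arm, as the interface text tells. Its arguments: {"type":"object","properties":{"rows":{"type":"array","items":{"type":"array","items":{"type":"number"}}}},"required":["rows"]}

```bash
mkdir -p pics
cat > h.py <<'E'
import numpy as np, cv2
from plant import manip
def ray(f,uv):
    uv=np.array(uv,float).reshape(-1,2); K=f["mtx"]
    d=np.c_[(uv[:,0]-K[0,2])/K[0,0],(uv[:,1]-K[1,2])/K[1,1]]; s=d.copy()
    for _ in range(20): s=d/(1+f["k1"]*(s**2).sum(1))[:,None]
    w=np.c_[s,np.ones(len(s))]@f["R"]
    return -f["R"].T@f["t"], w/np.linalg.norm(w,axis=1)[:,None]
def onz(f,uv,z):
    c,w=ray(f,uv); return c+w*((z-c[2])/w[:,2])[:,None]
def proj(f,X):
    p=np.atleast_2d(X)@f["R"].T+f["t"]; s=p[:,:2]/p[:,2:]
    s=s*(1+f["k1"]*(s**2).sum(1))[:,None]
    return s*np.diag(f["mtx"])[:2]+f["mtx"][:2,2]
def tri(obs):
    A=np.zeros((3,3));b=np.zeros(3)
    for f,uv in obs:
        c,w=ray(f,uv);P=np.eye(3)-np.outer(w[0],w[0]);A+=P;b+=P@c
    return np.linalg.solve(A,b)
E
python3 - <<'E'
from h import *
import pickle
F={n:manip.grab_frame(n) for n in("scene","side","wrist")}
pickle.dump(F,open("F0.pkl","wb"))
for n in F: print(n,-F[n]["R"].T@F[n]["t"],F[n]["R"][2],F[n]["mtx"][0,0],F[n]["k1"])
cv2.imwrite("pics/a.png",cv2.resize(F["scene"]["img"],(800,600)))
cv2.imwrite("pics/b.png",cv2.resize(F["side"]["img"],(800,600)))
print(manip.tip_reach,manip.state())
E
```

```text
scene [ 1.09840032 -0.39661719  0.76352351] [-0.61207308  0.40252929 -0.68068841] 367.39678529715013 -0.008989743023670116
side [0.36712379 0.95208465 0.90831788] [ 0.11538235 -0.73287005 -0.67051353] 355.503005131983 -0.03504860262972472
wrist [ 0.28553553 -0.5609903   0.37290455] [-0.29924989 -0.10506205 -0.94837306] 300.93206818895624 -0.02223669803112725
0.019 {'time': 0.15, 'joint_pos': array([-1.34898958e+00,  5.32075410e-02,  1.61396200e+00, -9.94039850e-06,
        1.47599383e+00, -1.18967585e-01]), 'joint_vel': array([ 0.00078145, -0.00148511, -0.00457878,  0.00014852,  0.00105771,
       -0.00020772]), 'joint_efforts': array([ 4.30675500e-04, -3.94241881e+01, -3.70722127e+01, -4.64131585e-05,
        4.67227190e-03,  1.08488484e-05]), 'tool_pos': array([ 0.20879365, -0.58857192,  0.22185392]), 'tool_rot': array([-7.84064477e-04,  9.85518807e-01,  1.69564334e-01, -4.53058926e-05]), 'contact_force': array([-1.59696471,  0.32420349, -1.1391035 ]), 'ft_torque': array([0.01430374, 0.02928343, 0.03070898]), 'grasp_force': 0.0, 'gripper_width': 0.995093035094587}
```

View pics/a.png

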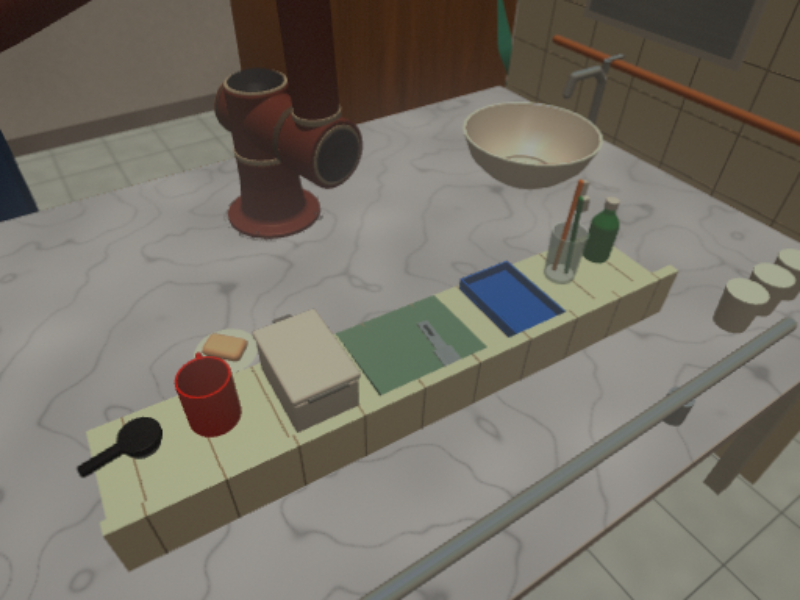

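View pics/b.png

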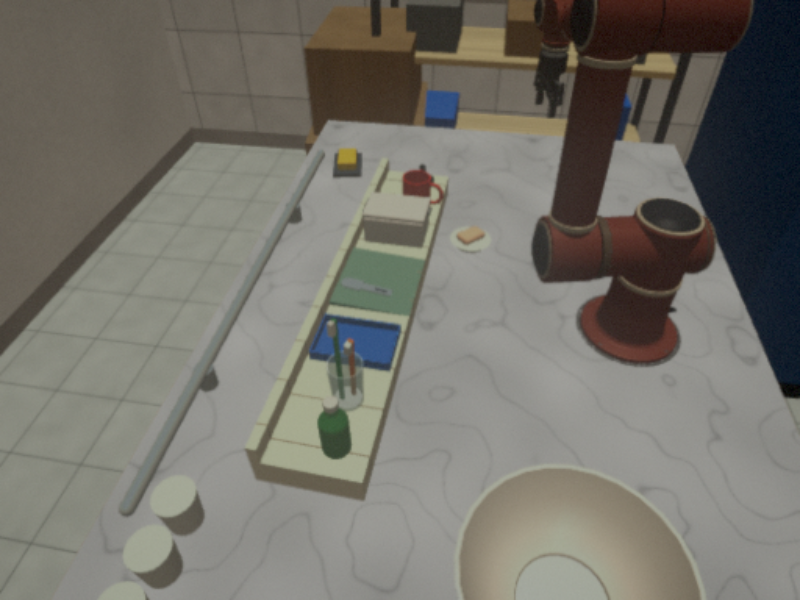

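The scene view (800 px scale) shows the cleaner at about (420,322)–(455,362) on the green tile. The blue tray is at about (510,297), and the caddy is on the other side at about (305,370). I'll measure these now.

Run:
```python
from h import *
import pickle
F=pickle.load(open("F0.pkl","rb"))
crops=[]
for n,box in(("scene",(200,170,380,260)),("side",(190,150,290,250))):
    f=F[n];im=f["img"];hsv=cv2.cvtColor(im,cv2.COLOR_BGR2HSV)
    x0,y0,x1,y1=box; roi=np.zeros(im.shape[:2],np.uint8);roi[y0:y1,x0:x1]=1
    def big(m):
        c=max(cv2.findContours(m,cv2.RETR_EXTERNAL,cv2.CHAIN_APPROX_NONE)[0],key=cv2.contourArea);return c
    g=cv2.inRange(hsv,(50,60,40),(90,255,255))*roi
    c=big(g); hull=cv2.convexHull(c); q=cv2.approxPolyDP(hull,4,True)[:,0]
    print(n,"tile",q.tolist()); print(onz(f,q,.072).round(3).tolist())
    m=np.zeros_like(g);cv2.fillPoly(m,[hull],255);m=cv2.erode(m,np.ones((3,3)))
    cl=big(m&~g); r=cv2.minAreaRect(cl);print("cleaner",cv2.contourArea(cl),r)
    pts=cl[:,0].astype(float); P=onz(f,pts,.082)[:,:2];mu=P.mean(0);d=np.linalg.svd(P-mu)[2][0]; d*=np.sign(d[0])
    s=(P-mu)@d; print("ends",mu+d*s.min(),mu+d*s.max(),"len",np.ptp(s),"ang",np.degrees(np.arctan2(d[1],d[0])), "w",np.ptp((P-mu)@[-d[1],d[0]]))
    b=cv2.inRange(hsv,(100,120,40),(125,255,255)); rr=np.zeros_like(b)
    if n=="scene": rr[150:230,280:380]=1
    else: rr[190:245,190:270]=1
    c=cv2.convexHull(big(b*rr)); q=cv2.approxPolyDP(c,3,True)[:,0]
    print("tray",q.tolist(),onz(f,q,.094).round(3).tolist())
    crops.append(cv2.resize(im[y0-20:y1+0,x0:x1],(390,None) if 0 else (398,int(398*(y1-y0+20)/(x1-x0))),interpolation=cv2.INTER_CUBIC))
h=max(c.shape[0] for c in crops)
cv2.imwrite("pics/c.png",np.hstack([cv2.copyMakeBorder(c,0,h-c.shape[0],0,2,0) for c in crops]))
```

```text
Traceback (most recent call last):
ValueError: max() iterable argument is empty
```

```bash
cat > m.py <<'E'
from h import *
import pickle
def big(m): return max(cv2.findContours(m,cv2.RETR_EXTERNAL,cv2.CHAIN_APPROX_NONE)[0],key=cv2.contourArea)
F=pickle.load(open("F0.pkl","rb"))
crops=[]
for n,box,gp,tb in(("scene",(200,170,380,260),(245,225),(280,150,380,230)),("side",(190,150,290,250),(250,170),(190,190,270,245))):
    f=F[n];im=f["img"];hsv=cv2.cvtColor(im,cv2.COLOR_BGR2HSV)
    x0,y0,x1,y1=box; roi=np.zeros(im.shape[:2],np.uint8);roi[y0:y1,x0:x1]=255
    crops.append(cv2.resize(im[y0-20:y1,x0:x1],(398,int(398*(y1-y0+20)/(x1-x0))),interpolation=cv2.INTER_CUBIC))
    r=hsv[gp[1],gp[0]].astype(int); print(n,r)
    g=cv2.inRange(hsv,(int(r[0])-15,int(r[1])-35,30),(int(r[0])+15,255,255))&roi
    c=big(g); hull=cv2.convexHull(c); q=cv2.approxPolyDP(hull,4,True)[:,0]
    print("tile",q.tolist()); print(onz(f,q,.072).round(3).tolist())
    m=np.zeros_like(g);cv2.fillPoly(m,[hull],255);m=cv2.erode(m,np.ones((3,3)))
    cl=big(m&~g); print("cleaner",cv2.contourArea(cl),cv2.minAreaRect(cl))
    P=onz(f,cl[:,0],.082)[:,:2];(cx,cy),(w,h),a=cv2.minAreaRect((P*1000).astype(np.float32))
    print("rect mm",cx,cy,w,h,a,cv2.boxPoints(((cx,cy),(w,h),a)).round(0).tolist())
    b=cv2.inRange(hsv,(100,100,30),(130,255,255)); rr=np.zeros_like(b);rr[tb[1]:tb[3],tb[0]:tb[2]]=255
    q=cv2.approxPolyDP(cv2.convexHull(big(b&rr)),3,True)[:,0]
    print("tray",q.tolist(),onz(f,q,.094).round(3).tolist())
h=max(c.shape[0] for c in crops)
cv2.imwrite("pics/c.png",np.hstack([cv2.copyMakeBorder(c,0,h-c.shape[0],0,2,0) for c in crops]))
E
python3 m.py
```

```text
scene [ 57  51 114]
tile [[310, 221], [243, 252], [215, 213], [277, 189]]
[[0.645, 0.093, 0.072], [0.638, -0.106, 0.072], [0.49, -0.1, 0.072], [0.5, 0.093, 0.072]]
cleaner 193.5 ((279.60003662109375, 218.30001831054688), (33.20000076293945, 10.59999942779541), 53.13010025024414)
rect mm 601.4713134765625 26.023120880126953 29.830001831054688 97.67948913574219 83.82823944091797 [[551.0, 16.0], [648.0, 6.0], [652.0, 36.0], [555.0, 46.0]]
tray [[295, 178], [323, 172], [355, 201], [329, 212]] [[0.508, 0.148, 0.094], [0.53, 0.233, 0.094], [0.667, 0.225, 0.094], [0.661, 0.139, 0.094]]
side [ 60  44 121]
tile [[226, 158], [271, 167], [261, 201], [211, 193]]
[[0.66, -0.107, 0.072], [0.481, -0.079, 0.072], [0.491, 0.106, 0.072], [0.667, 0.094, 0.072]]
cleaner 18.5 ((225.67242431640625, 181.06895446777344), (11.327415466308594, 3.3425159454345703), 21.801406860351562)
rect mm 627.4931030273438 36.254146575927734 15.981915473937988 42.60182189941406 68.4281005859375 [[605.0, 37.0], [644.0, 21.0], [650.0, 36.0], [611.0, 52.0]]
tray [[216, 206], [255, 209], [249, 232], [218, 224]] [[0.628, 0.174, 0.094], [0.502, 0.168, 0.094], [0.504, 0.265, 0.094], [0.603, 0.248, 0.094]]
```

View pics/c.png

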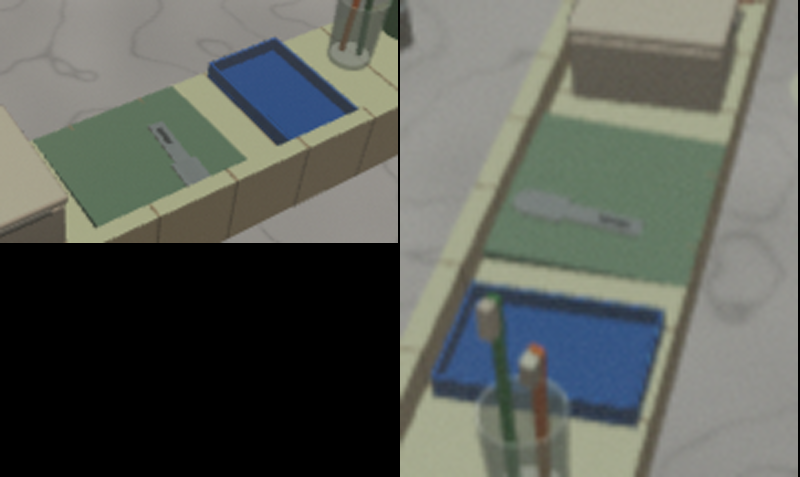

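The crops show the handle end at scene px (271,206) and side px (250,187). The head end is at side px (219,181), and the upstand hides it in the scene view. Next I'll bring the wrist camera over the cleaner.

move_arm(rows=[[0,0,-4,0,0,0,-1],[0,0,-4,0,0,0,-1],[2.52,-2.76,0,0,0,0,-1],[2.52,-2.76,0,0,0,0,-1],[2.52,-2.76,0,0,0,0,-1],[2.52,-2.76,0,0,0,0,-1],[2.52,-2.76,0,0,0,0,-1],[2.52,-2.76,0,0,0,0,-1],[2.52,-2.76,0,0,0,0,-1],[2.52,-2.76,0,0,0,0,-1],[2.52,-2.76,0,0,0,0,-1],[2.52,-2.76,0,0,0,0,-1],[2.52,-2.76,0,0,0,0,-1],[2.52,-2.76,0,0,0,0,-1],[2.52,-2.76,0,0,0,0,-1],[2.52,-2.76,0,0,0,0,-1],[2.52,-2.76,0,0,0,0,-1],[2.52,-2.76,0,0,0,0,-1],[2.52,-2.76,0,0,0,0,-1],[2.52,-2.76,0,0,0,0,-1]])

```text
time: 1.82
tool_pos: [0.4705, 0.0328, 0.3026]
tool_rot: [0.0, 0.985, 0.17, 0.0]
contact_force: [0.1, -0.7, -0.3]
gripper_width: -0.002
grasp_force: 0.0
```

move_arm(rows=[[0,0,0,0,0,5,-1],[0,0,0,0,0,5,-1],[0,0,0,0,0,5,-1],[0,0,0,0,0,4.5,-1],[0,0,0,0,0,0,-1],[0,0,0,0,0,0,-1]])

```text
time: 2.32
tool_pos: [0.4702, 0.0309, 0.3025]
tool_rot: [-0.0, 1.0, 0.001, -0.0]
contact_force: [-0.4, 0.5, -0.0]
gripper_width: -0.003
grasp_force: 0.0
```

Run:
```python
from h import *
import pickle
f=manip.grab_frame("wrist"); pickle.dump(f,open("F1.pkl","wb"))
s=manip.state();print(s["tool_pos"],s["tool_rot"],s["contact_force"],s["time"],-f["R"].T@f["t"])
cv2.imwrite("pics/d.png",cv2.resize(f["img"],(800,600)))
```

```text
[0.47022425 0.03078595 0.30256947] [-2.26389133e-05  9.99999327e-01  1.14350753e-03 -1.92956115e-04] [0.2150577  0.24787448 0.5231943 ] 2.3667 [0.55167109 0.03156138 0.45367651]
```

View pics/d.png

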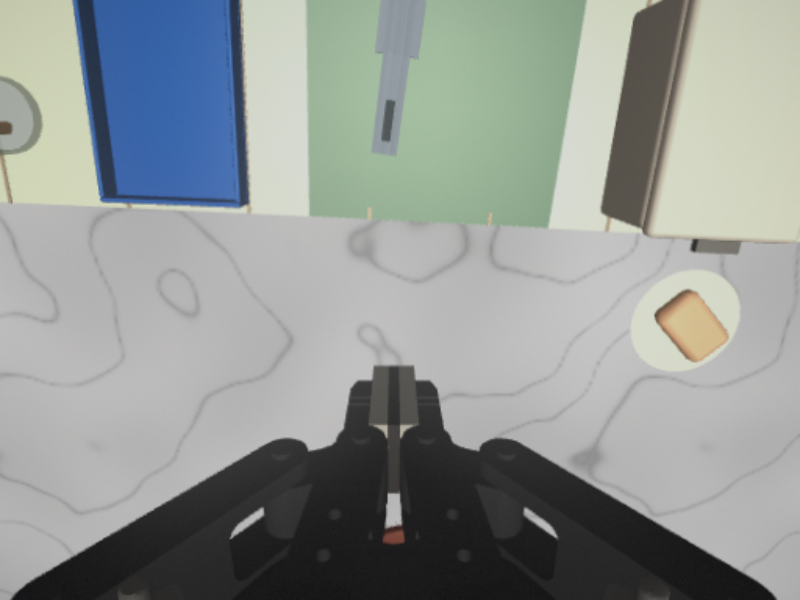

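The wrist view (800 px scale) shows the handle end at (385,154) and the shoulder at about (401,55). The front edge runs from (0,203) to (640,234). The tray's front corners are at (100,201) and (246,207).

Run:
```python
from h import *
import pickle
f=pickle.load(open("F1.pkl","rb"));k=.64
hsv=cv2.cvtColor(f["img"],cv2.COLOR_BGR2HSV)
e=onz(f,np.array([[10,203.5],[310,216],[548,228],[640,234]])*k,.07);print("edge",e.round(4).tolist())
d=e[3]-e[0];print("edge yaw",np.degrees(np.arctan2(-d[0],d[1]))+0, "(ledge x dir)")
h=onz(f,np.array([[372,152.5],[397.5,156]])*k,.076);print("end",h.round(4).tolist(),np.linalg.norm(h[0]-h[1]))
s=onz(f,np.array([[376,52],[425,58]])*k,.080);print("shoulder",s.round(4).tolist(),np.linalg.norm(s[0]-s[1]))
a,b=h.mean(0),s.mean(0);d=b-a;print("len(72)",np.linalg.norm(d),"ang",np.degrees(np.arctan2(d[1],d[0])))
print("tray rim",onz(f,np.array([[101,201],[246,207],[78,0],[239,0]])*k,.094).round(4).tolist())
print("tray floor",onz(f,np.array([[113,195],[236,199]])*k,.0745).round(4).tolist())
F=pickle.load(open("F0.pkl","rb"))
print("tri end",tri([(F["scene"],(271,206.5)),(F["side"],(250.3,187.3)),(f,(385*k,154*k))]))
```

```text
edge [[0.5016, 0.3452, 0.07], [0.491, 0.0989, 0.07], [0.4817, -0.0965, 0.07], [0.4771, -0.1739, 0.07]]
edge yaw 177.30648717258063 (ledge x dir)
end [[0.541, 0.0475, 0.076], [0.5384, 0.0278, 0.076]] 0.019824716032388348
shoulder [[0.6106, 0.0437, 0.08], [0.6067, 0.0084, 0.08]] 0.035484535752905555
len(72) 0.07003688384790642 ang -9.544276629408419
tray rim [[0.5063, 0.2539, 0.094], [0.5016, 0.1431, 0.094], [0.6414, 0.2449, 0.094], [0.6403, 0.1352, 0.094]]
tray floor [[0.5086, 0.2553, 0.0745], [0.5052, 0.1566, 0.0745]]
tri end [0.54090195 0.03960204 0.06674342]
```

move_arm(rows=[[0,0,0,0,0,4,-1],[0,0,0,0,0,4,-1],[2.76,-0.32,0,0,0,0,-1],[2.76,-0.32,0,0,0,0,-1],[2.76,-0.32,0,0,0,0,-1],[2.76,-0.32,0,0,0,0,-1],[2.76,-0.32,0,0,0,0,-1],[0,0,3,0,0,0,-1],[0,0,3,0,0,0,-1],[0,0,3,0,0,0,-1],[0,0,3,0,0,0,-1],[0,0,3,0,0,0,-1],[0,0,2,0,0,0,-1],[0,0,0.5,0,0,0,-1],[0,0,0,0,0,0,-1],[0,0,0,0,0,0,-1],[0,0,0,0,0,0,-1]])

```text
time: 3.78
tool_pos: [0.6108, 0.0273, 0.1304]
tool_rot: [0.0, 0.998, -0.069, 0.002]
contact_force: [0.0, 0.4, 0.4]
gripper_width: 0.002
grasp_force: 0.0
```

Run:
```python
from h import *
f=manip.grab_frame("wrist"); s=manip.state();print(s["tool_pos"],s["tool_rot"],s["contact_force"])
tip=s["tool_pos"]-[0,0,.019]; print(tip,proj(f,tip)/.64, proj(f,[tip[0],tip[1],.081])/.64)
cv2.imwrite("pics/e.png",cv2.resize(f["img"],(800,600)))
```

```text
[0.61082552 0.02734268 0.13049586] [ 1.97318663e-05  9.97584763e-01 -6.94278414e-02  2.10123320e-03] [ 0.37572402  0.03058958 -0.59130816]
[0.61082552 0.02734268 0.11149586] [[393.90909181 353.47390315]] [[393.76168137 324.87082357]]
```

View pics/e.png

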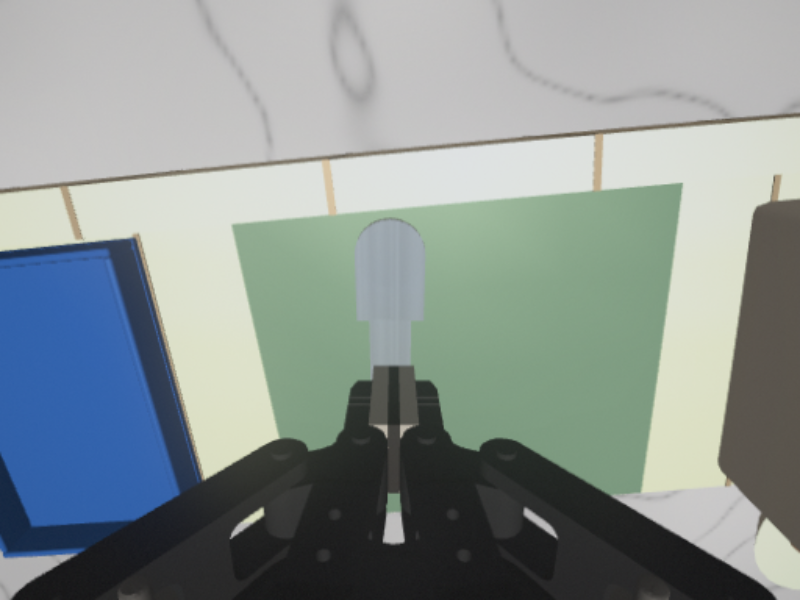

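The cleaner lies along the tool's x axis, with its centre line at px 391. Its shoulder is at (391,320), right under the fingertips. Now I'll feel for contact.

move_arm(rows=[[0,0,1,0,0,0,-1],[0,0,1,0,0,0,-1],[0,0,0.3,0,0,0,-1],[0,0,0,0,0,0,-1],[0,0,0,0,0,0,-1]])

```text
time: 4.25
tool_pos: [0.6087, 0.0276, 0.1039]
tool_rot: [-0.0, 0.998, -0.069, -0.001]
contact_force: [0.6, 0.2, 0.4]
gripper_width: -0.001
grasp_force: 0.0
```

move_arm(rows=[[0,0,0.1,0,0,0,-1],[0,0,0.1,0,0,0,-1],[0,0,0,0,0,0,-1],[0,0,0,0,0,0,-1]])

```text
time: 4.58
tool_pos: [0.6093, 0.0275, 0.103]
tool_rot: [-0.0, 0.998, -0.07, 0.0]
contact_force: [0.4, -0.1, 0.1]
gripper_width: -0.004
grasp_force: 0.0
```

move_arm(rows=[[0,0,0.1,0,0,0,-1],[0,0,0,0,0,0,-1],[0,0,0,0,0,0,-1]])

```text
time: 4.83
tool_pos: [0.6092, 0.0275, 0.1018]
tool_rot: [0.0, 0.998, -0.07, -0.0]
contact_force: [0.6, 0.5, 0.3]
gripper_width: -0.002
grasp_force: 0.0
```

move_arm(rows=[[0,0,0.05,0,0,0,-1],[0,0,0,0,0,0,-1]])

```text
time: 5.0
tool_pos: [0.6092, 0.0275, 0.1012]
tool_rot: [0.0, 0.998, -0.07, -0.0]
contact_force: [-0.3, 0.4, 0.5]
gripper_width: 0.001
grasp_force: 0.0
```

move_arm(rows=[[0,0,0.05,0,0,0,-1],[0,0,0,0,0,0,-1]])

```text
time: 5.17
tool_pos: [0.6092, 0.0275, 0.1007]
tool_rot: [-0.0, 0.998, -0.07, -0.0]
contact_force: [-0.5, 0.6, 0.0]
gripper_width: -0.001
grasp_force: 0.0
```

move_arm(rows=[[0,0,0.05,0,0,0,-1],[0,0,0,0,0,0,-1]])

```text
time: 5.33
tool_pos: [0.6092, 0.0275, 0.1002]
tool_rot: [-0.0, 0.998, -0.07, -0.0]
contact_force: [0.3, 1.3, -0.2]
gripper_width: 0.006
grasp_force: 0.0
```

move_arm(rows=[[0,0,0.03,0,0,0,-1],[0,0,0,0,0,0,-1]])

```text
time: 5.5
tool_pos: [0.6092, 0.0275, 0.1]
tool_rot: [-0.0, 0.998, -0.07, -0.0]
contact_force: [0.2, 0.0, 0.2]
gripper_width: 0.003
grasp_force: 0.0
```

move_arm(rows=[[0,0,0.05,0,0,0,-1],[0,0,0,0,0,0,-1]])

```text
time: 5.67
tool_pos: [0.6092, 0.0275, 0.0994]
tool_rot: [0.0, 0.998, -0.07, -0.0]
contact_force: [-0.0, 0.2, -0.7]
gripper_width: -0.004
grasp_force: 0.0
```

move_arm(rows=[[0,0,0.05,0,0,0,-1],[0,0,0,0,0,0,-1]])

```text
time: 5.83
tool_pos: [0.6092, 0.0275, 0.0989]
tool_rot: [-0.0, 0.998, -0.07, -0.0]
contact_force: [0.9, 0.1, -0.5]
gripper_width: -0.002
grasp_force: 0.0
```

move_arm(rows=[[0,0,0.04,0,0,0,-1],[0,0,0,0,0,0,-1]])

```text
time: 6.0
tool_pos: [0.6092, 0.0275, 0.0985]
tool_rot: [-0.0, 0.998, -0.07, -0.0]
contact_force: [-0.3, -0.0, -0.0]
gripper_width: -0.001
grasp_force: 0.0
```

move_arm(rows=[[0,0,0.04,0,0,0,-1],[0,0,0,0,0,0,-1]])

```text
time: 6.17
tool_pos: [0.6092, 0.0276, 0.0981]
tool_rot: [-0.0, 0.998, -0.07, -0.0]
contact_force: [-1.3, -0.2, -0.4]
gripper_width: 0.001
grasp_force: 0.0
```

move_arm(rows=[[0,0,0.04,0,0,0,-1],[0,0,0,0,0,0,-1]])

```text
time: 6.33
tool_pos: [0.6092, 0.0275, 0.0977]
tool_rot: [0.0, 0.998, -0.07, -0.0]
contact_force: [0.2, -0.0, 0.2]
gripper_width: -0.001
grasp_force: 0.0
```

move_arm(rows=[[0,0,0.04,0,0,0,-1],[0,0,0,0,0,0,-1]])

```text
time: 6.5
tool_pos: [0.6092, 0.0275, 0.0973]
tool_rot: [-0.0, 0.998, -0.07, -0.0]
contact_force: [0.6, 0.2, -0.1]
gripper_width: -0.001
grasp_force: 0.0
```

move_arm(rows=[[0,0,0.04,0,0,0,-1],[0,0,0,0,0,0,-1]])

```text
time: 6.67
tool_pos: [0.6092, 0.0275, 0.0969]
tool_rot: [-0.0, 0.998, -0.07, -0.0]
contact_force: [0.4, 0.1, -0.3]
gripper_width: -0.006
grasp_force: 0.0
```

move_arm(rows=[[0,0,0.04,0,0,0,-1],[0,0,0,0,0,0,-1]])

```text
time: 6.83
tool_pos: [0.6092, 0.0275, 0.0965]
tool_rot: [-0.0, 0.998, -0.07, -0.0]
contact_force: [-0.6, 0.2, 0.7]
gripper_width: 0.002
grasp_force: 0.0
```

move_arm(rows=[[0,0,0.04,0,0,0,-1],[0,0,0,0,0,0,-1]])

```text
time: 7.0
tool_pos: [0.6092, 0.0275, 0.0961]
tool_rot: [-0.0, 0.998, -0.07, -0.0]
contact_force: [0.0, -0.5, 0.7]
gripper_width: 0.004
grasp_force: 0.0
```

move_arm(rows=[[0,0,0.04,0,0,0,-1],[0,0,0,0,0,0,-1]])

```text
time: 7.17
tool_pos: [0.6092, 0.0275, 0.0957]
tool_rot: [0.0, 0.998, -0.07, -0.0]
contact_force: [-0.8, -0.1, 1.0]
gripper_width: -0.003
grasp_force: 0.0
```

move_arm(rows=[[0,0,0.04,0,0,0,-1],[0,0,0,0,0,0,-1]])

```text
time: 7.33
tool_pos: [0.6092, 0.0275, 0.0953]
tool_rot: [-0.0, 0.998, -0.07, -0.0]
contact_force: [0.5, -0.6, 0.4]
gripper_width: 0.004
grasp_force: 0.0
```

move_arm(rows=[[0,0,0.04,0,0,0,-1],[0,0,0,0,0,0,-1]])

```text
time: 7.5
tool_pos: [0.6092, 0.0275, 0.0949]
tool_rot: [-0.0, 0.998, -0.07, -0.0]
contact_force: [-0.6, 0.5, -0.0]
gripper_width: 0.001
grasp_force: 0.0
```

```bash
python3 -c "
from h import *
s=manip.state();print(s['tool_pos'],s['contact_force'],s['joint_efforts'])"
```

```text
[0.60920057 0.02752096 0.09491097] [-0.60371603  0.45198846 -0.00557927] [-2.70595840e-03 -3.98007309e+01 -3.42338741e+01  1.96550650e-04
 -9.05675028e-03  1.05772479e-06]
```

move_arm(rows=[[0,0,0.04,0,0,0,-1],[0,0,0,0,0,0,-1]])

```text
time: 7.67
tool_pos: [0.6092, 0.0275, 0.0945]
tool_rot: [0.0, 0.998, -0.07, -0.0]
contact_force: [-0.3, -0.2, 0.9]
gripper_width: 0.001
grasp_force: 0.0
```

move_arm(rows=[[0,0,0.04,0,0,0,-1],[0,0,0,0,0,0,-1]])

```text
time: 7.83
tool_pos: [0.6092, 0.0275, 0.0941]
tool_rot: [-0.0, 0.998, -0.07, -0.0]
contact_force: [0.7, -0.4, 0.5]
gripper_width: -0.002
grasp_force: 0.0
```

move_arm(rows=[[0,0,0.04,0,0,0,-1],[0,0,0,0,0,0,-1]])

```text
time: 8.0
tool_pos: [0.6092, 0.0275, 0.0937]
tool_rot: [-0.0, 0.998, -0.07, -0.0]
contact_force: [0.6, -0.4, -0.7]
gripper_width: -0.003
grasp_force: 0.0
```

Run:
```python
from h import *
f=manip.grab_frame("wrist");g=manip.grab_frame("side")
s=manip.state();tip=s["tool_pos"]-[0,0,.019]
print(proj(f,tip)/.64,proj(g,tip))
a=cv2.resize(f["img"][150:300,150:350],(398,298),interpolation=cv2.INTER_CUBIC)
u,v=proj(g,tip)[0].astype(int);b=cv2.resize(g["img"][v-45:v+30,u-50:u+50],(398,298),interpolation=cv2.INTER_CUBIC)
cv2.imwrite("pics/f.png",np.hstack([a,b]))
```

```text
[[393.96450462 353.221448  ]] [[231.52590333 181.5662977 ]]
```

View pics/f.png

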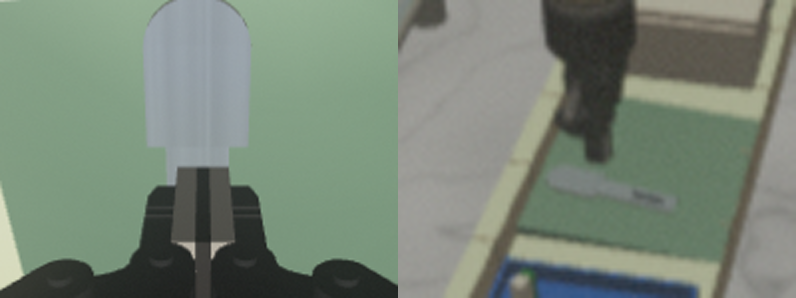

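Both views show the tips still above the cleaner. They are drawn at side px (231,176) and wrist px (394,365), against a predicted (231.5,181.6) and (394,353). I'll work out where the tips really are.

Run:
```python
from h import *
f=manip.grab_frame("wrist");g=manip.grab_frame("side")
s=manip.state();T=s["tool_pos"]
for d in(-.01,-.005,0,.005,.01,.019): print(d,*[(proj(f,T+[dx*.99,-dx*.139,-d])/.64)[0].round(1) for dx in(-.011,0,.011)],proj(g,T-[0,0,d])[0].round(1))
print(s["contact_force"],T)
```

```text
-0.01 [394.1 418.1] [394.2 390.2] [394.2 361. ] [231.1 175.3]
-0.005 [394.1 410.3] [394.1 383. ] [394.2 354.5] [231.2 176.4]
0 [394.1 402.8] [394.1 376.1] [394.1 348.3] [231.2 177.5]
0.005 [394.  395.7] [394.  369.6] [394.1 342.4] [231.3 178.6]
0.01 [394. 389.] [394.  363.5] [394.  336.9] [231.4 179.7]
0.019 [393.9 377.8] [394.  353.2] [394.  327.6] [231.5 181.6]
[0.46360009 1.1858843  0.22763837] [0.60924122 0.02749686 0.09378534]
```

move_arm(rows=[[0,0,0.1,0,0,0,-1],[0,0,0.1,0,0,0,-1],[0,0,0,0,0,0,-1]])

```text
time: 8.45
tool_pos: [0.6091, 0.0275, 0.0915]
tool_rot: [-0.0, 0.998, -0.07, -0.0]
contact_force: [0.4, -0.6, -0.4]
gripper_width: 0.002
grasp_force: 0.0
```

move_arm(rows=[[0,0,0.05,0,0,0,-1],[0,0,0.05,0,0,0,-1]])

```text
time: 8.62
tool_pos: [0.6092, 0.0275, 0.0907]
tool_rot: [-0.0, 0.998, -0.07, -0.0]
contact_force: [0.7, -1.2, -0.1]
gripper_width: 0.006
grasp_force: 0.0
```

move_arm(rows=[[0,0,0.05,0,0,0,-1],[0,0,0,0,0,0,-1]])

```text
time: 8.78
tool_pos: [0.6091, 0.0275, 0.0901]
tool_rot: [0.0, 0.998, -0.07, -0.0]
contact_force: [-0.5, -0.8, -1.0]
gripper_width: -0.001
grasp_force: 0.0
```

move_arm(rows=[[0,0,0.05,0,0,0,-1],[0,0,0,0,0,0,-1]])

```text
time: 8.95
tool_pos: [0.6092, 0.0275, 0.0897]
tool_rot: [0.0, 0.998, -0.069, -0.0]
contact_force: [-0.3, 0.5, 0.2]
gripper_width: -0.002
grasp_force: 0.0
```

move_arm(rows=[[0,0,0.05,0,0,0,-1],[0,0,0.05,0,0,0,-1]])

```text
time: 9.12
tool_pos: [0.6093, 0.0275, 0.0888]
tool_rot: [0.0, 0.998, -0.07, 0.0]
contact_force: [0.4, -1.4, -0.1]
gripper_width: 0.002
grasp_force: 0.0
```

move_arm(rows=[[0,0,0.05,0,0,0,-1],[0,0,0,0,0,0,-1]])

```text
time: 9.28
tool_pos: [0.6092, 0.0275, 0.0881]
tool_rot: [-0.0, 0.998, -0.07, -0.0]
contact_force: [-0.0, -0.6, -0.8]
gripper_width: -0.001
grasp_force: 0.0
```

move_arm(rows=[[0,0,0.05,0,0,0,-1],[0,0,0,0,0,0,-1]])

```text
time: 9.45
tool_pos: [0.6092, 0.0275, 0.0877]
tool_rot: [0.0, 0.998, -0.07, -0.0]
contact_force: [0.7, -0.9, 0.1]
gripper_width: 0.001
grasp_force: 0.0
```

Run:
```python
from h import *
f=manip.grab_frame("wrist");g=manip.grab_frame("side")
s=manip.state();print(s["tool_pos"],s["contact_force"])
a=cv2.resize(f["img"][150:300,150:350],(398,298),interpolation=cv2.INTER_CUBIC)
u,v=231,181;b=cv2.resize(g["img"][v-25:v+20,u-30:u+30],(398,298),interpolation=cv2.INTER_CUBIC)
cv2.imwrite("pics/g.png",np.hstack([a,b]))
```

```text
[0.60923442 0.02750352 0.0877846 ] [ 0.45480497 -0.00113869  0.05317718]
```

View pics/g.png

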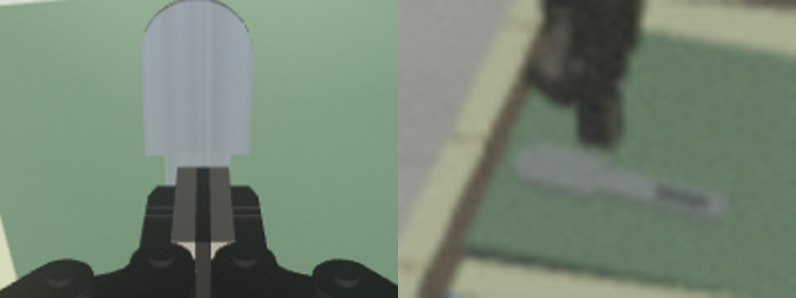

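The side crop shows the tips at (600,147) and the handle surface under them at about (605,170), so a gap remains. I'll go on down.

move_arm(rows=[[0,0,0.1,0,0,0,-1],[0,0,0.1,0,0,0,-1],[0,0,0,0,0,0,-1]])

```text
time: 9.8
tool_pos: [0.609, 0.0275, 0.0855]
tool_rot: [-0.0, 0.998, -0.07, -0.0]
contact_force: [0.3, 0.7, 0.2]
gripper_width: 0.002
grasp_force: 0.0
```

move_arm(rows=[[0,0,0.05,0,0,0,-1],[0,0,0.05,0,0,0,-1]])

```text
time: 9.97
tool_pos: [0.6092, 0.0275, 0.0847]
tool_rot: [-0.0, 0.998, -0.07, -0.0]
contact_force: [-0.0, -1.3, -0.1]
gripper_width: 0.001
grasp_force: 0.0
```

move_arm(rows=[[0,0,0.05,0,0,0,-1],[0,0,0.05,0,0,0,-1]])

```text
time: 10.13
tool_pos: [0.6092, 0.0275, 0.0838]
tool_rot: [0.0, 0.998, -0.07, -0.0]
contact_force: [0.0, 0.4, 0.5]
gripper_width: 0.002
grasp_force: 0.0
```

move_arm(rows=[[0,0,0.05,0,0,0,-1],[0,0,0,0,0,0,-1]])

```text
time: 10.3
tool_pos: [0.6091, 0.0275, 0.0832]
tool_rot: [-0.0, 0.998, -0.07, -0.0]
contact_force: [0.1, -0.3, -0.2]
gripper_width: 0.001
grasp_force: 0.0
```

move_arm(rows=[[0,0,0.05,0,0,0,-1],[0,0,0.05,0,0,0,-1]])

```text
time: 10.47
tool_pos: [0.6093, 0.0275, 0.0824]
tool_rot: [0.0, 0.998, -0.07, 0.0]
contact_force: [0.4, -0.3, -0.1]
gripper_width: -0.0
grasp_force: 0.0
```

move_arm(rows=[[0,0,0.05,0,0,0,-1],[0,0,0,0,0,0,-1]])

```text
time: 10.63
tool_pos: [0.6092, 0.0275, 0.0817]
tool_rot: [-0.0, 0.998, -0.07, -0.0]
contact_force: [-0.4, -0.2, -0.8]
gripper_width: 0.002
grasp_force: 0.0
```

move_arm(rows=[[0,0,0.05,0,0,0,-1],[0,0,0,0,0,0,-1]])

```text
time: 10.8
tool_pos: [0.6092, 0.0275, 0.0812]
tool_rot: [0.0, 0.998, -0.07, -0.0]
contact_force: [0.6, 0.2, 0.1]
gripper_width: 0.002
grasp_force: 0.0
```

move_arm(rows=[[0,0,0.05,0,0,0,-1],[0,0,0,0,0,0,-1]])

```text
time: 10.97
tool_pos: [0.6092, 0.0275, 0.0807]
tool_rot: [-0.0, 0.998, -0.07, -0.0]
contact_force: [0.1, -0.8, 0.1]
gripper_width: 0.003
grasp_force: 0.0
```

move_arm(rows=[[0,0,0.05,0,0,0,-1],[0,0,0,0,0,0,-1]])

```text
time: 11.13
tool_pos: [0.6092, 0.0275, 0.0802]
tool_rot: [-0.0, 0.998, -0.07, -0.0]
contact_force: [-0.6, -0.4, 0.8]
gripper_width: -0.001
grasp_force: 0.0
```

move_arm(rows=[[0,0,0.05,0,0,0,-1],[0,0,0,0,0,0,-1]])

```text
time: 11.3
tool_pos: [0.6092, 0.0275, 0.0797]
tool_rot: [-0.0, 0.998, -0.07, -0.0]
contact_force: [0.8, 0.3, -0.3]
gripper_width: -0.005
grasp_force: 0.0
```

move_arm(rows=[[0,0,0.05,0,0,0,-1],[0,0,0,0,0,0,-1]])

```text
time: 11.47
tool_pos: [0.6092, 0.0275, 0.0792]
tool_rot: [-0.0, 0.998, -0.07, -0.0]
contact_force: [0.1, -0.3, 0.7]
gripper_width: 0.001
grasp_force: 0.0
```

move_arm(rows=[[0,0,0.05,0,0,0,-1],[0,0,0,0,0,0,-1]])

```text
time: 11.63
tool_pos: [0.6092, 0.0275, 0.0787]
tool_rot: [-0.0, 0.998, -0.07, -0.0]
contact_force: [-0.1, -0.1, 0.3]
gripper_width: -0.001
grasp_force: 0.0
```

Run:
```python
from h import *
f=manip.grab_frame("wrist");g=manip.grab_frame("side")
s=manip.state();print(s["tool_pos"],s["contact_force"])
a=cv2.resize(f["img"][150:300,150:350],(398,298),interpolation=cv2.INTER_CUBIC)
u,v=231,181;b=cv2.resize(g["img"][v-25:v+20,u-30:u+30],(398,298),interpolation=cv2.INTER_CUBIC)
cv2.imwrite("pics/i.png",np.hstack([a,b]))
```

```text
[0.60921084 0.02748639 0.07876631] [-0.23791346 -0.05421228 -0.80874971]
```

View pics/i.png

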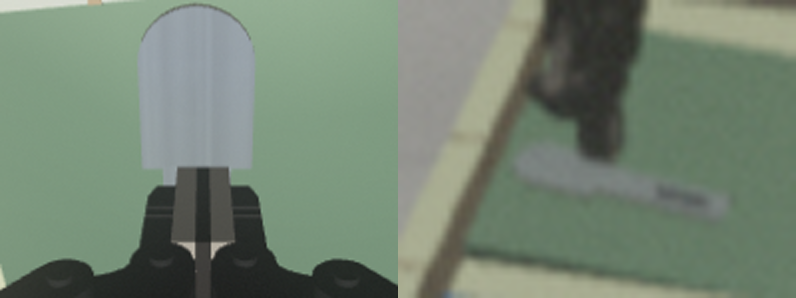

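The side crop shows the tip at (600,160) and the handle mid-line at about (600,175), so roughly 10 mm remain. In the wrist view the tips are just past the shoulder, on the head side.

move_arm(rows=[[0,0,0.1,0,0,0,-1],[0,0,0.1,0,0,0,-1],[0,0,0,0,0,0,-1]])

```text
time: 11.98
tool_pos: [0.609, 0.0275, 0.0765]
tool_rot: [-0.0, 0.998, -0.07, -0.0]
contact_force: [0.4, 0.1, -0.2]
gripper_width: 0.004
grasp_force: 0.0
```

move_arm(rows=[[0,0,0.05,0,0,0,-1],[0,0,0.05,0,0,0,-1]])

```text
time: 12.15
tool_pos: [0.6093, 0.0275, 0.0758]
tool_rot: [0.0, 0.998, -0.07, 0.0]
contact_force: [-0.5, -0.3, 0.1]
gripper_width: -0.002
grasp_force: 0.0
```

move_arm(rows=[[0,0,0.05,0,0,0,-1],[0,0,0,0,0,0,-1]])

```text
time: 12.32
tool_pos: [0.6091, 0.0275, 0.0751]
tool_rot: [0.0, 0.998, -0.07, -0.0]
contact_force: [-0.3, 0.4, -1.0]
gripper_width: -0.001
grasp_force: 0.0
```

move_arm(rows=[[0,0,0.05,0,0,0,-1],[0,0,0,0,0,0,-1]])

```text
time: 12.48
tool_pos: [0.6092, 0.0275, 0.0747]
tool_rot: [0.0, 0.998, -0.07, -0.0]
contact_force: [-0.7, -0.0, 0.8]
gripper_width: -0.002
grasp_force: 0.0
```

move_arm(rows=[[0,0,0.05,0,0,0,-1],[0,0,0,0,0,0,-1]])

```text
time: 12.65
tool_pos: [0.6092, 0.0275, 0.0742]
tool_rot: [-0.0, 0.998, -0.07, -0.0]
contact_force: [0.6, -0.0, -0.1]
gripper_width: -0.004
grasp_force: 0.0
```

move_arm(rows=[[0,0,0.05,0,0,0,-1],[0,0,0,0,0,0,-1]])

```text
time: 12.82
tool_pos: [0.6092, 0.0275, 0.0737]
tool_rot: [0.0, 0.998, -0.07, -0.0]
contact_force: [-0.8, 0.3, -0.3]
gripper_width: -0.005
grasp_force: 0.0
```

move_arm(rows=[[0,0,0.05,0,0,0,-1],[0,0,0,0,0,0,-1]])

```text
time: 12.98
tool_pos: [0.6092, 0.0275, 0.0732]
tool_rot: [0.0, 0.998, -0.07, -0.0]
contact_force: [0.3, 0.6, 0.4]
gripper_width: -0.001
grasp_force: 0.0
```

move_arm(rows=[[0,0,0.05,0,0,0,-1],[0,0,0,0,0,0,-1]])

```text
time: 13.15
tool_pos: [0.6092, 0.0275, 0.0727]
tool_rot: [-0.0, 0.998, -0.07, -0.0]
contact_force: [0.2, 0.2, 0.7]
gripper_width: -0.001
grasp_force: 0.0
```

move_arm(rows=[[0,0,0.05,0,0,0,-1],[0,0,0,0,0,0,-1]])

```text
time: 13.32
tool_pos: [0.6092, 0.0275, 0.0722]
tool_rot: [-0.0, 0.998, -0.07, -0.0]
contact_force: [-0.3, -0.3, 0.5]
gripper_width: 0.005
grasp_force: 0.0
```

move_arm(rows=[[0,0,0.05,0,0,0,-1],[0,0,0,0,0,0,-1]])

```text
time: 13.48
tool_pos: [0.6092, 0.0275, 0.0717]
tool_rot: [0.0, 0.998, -0.07, -0.0]
contact_force: [-0.7, 0.2, -1.3]
gripper_width: -0.001
grasp_force: 0.0
```

move_arm(rows=[[0,0,0.05,0,0,0,-1],[0,0,0,0,0,0,-1]])

```text
time: 13.65
tool_pos: [0.6092, 0.0275, 0.0712]
tool_rot: [0.0, 0.998, -0.07, -0.0]
contact_force: [0.1, -0.2, -0.8]
gripper_width: -0.002
grasp_force: 0.0
```

move_arm(rows=[[0,0,0.05,0,0,0,-1],[0,0,0,0,0,0,-1]])

```text
time: 13.82
tool_pos: [0.6092, 0.0275, 0.0707]
tool_rot: [0.0, 0.998, -0.07, -0.0]
contact_force: [0.1, -0.7, 0.2]
gripper_width: -0.0
grasp_force: 0.0
```

Run:
```python
from h import *
g=manip.grab_frame("side");f=manip.grab_frame("wrist")
im=cv2.cvtColor(g["img"],cv2.COLOR_BGR2GRAY).astype(int)
print(im[170:192,222:242]); print(f["img"][225:250,252].sum(1)//3)
```

```text
[[ 64  82  88  87  65  65  63  56  50  51  50  53  50  74 110 115 112 112
  113 114]
 [ 57  73  79  77  59  56  55  53  54  49  50  52  59  79 113 114 112 112
  112 115]
 [ 58  61  61  59  53  54  51  52  54  54  47  58  72  95 111 114 115 113
  112 112]
 [ 70  57  56  58  48  49  52  52  50  51  52  54  73 104 112 113 113 114
  115 115]
 [ 98  80  65  56  49  52  49  50  48  51  55  58  70 101 113 114 114 112
  114 114]
 [112 104  94  80  68  62  48  48  46  53  58  68  77 102 113 114 112 115
  114 111]
 [113 113 112 106 100  90  61  51  50  46  56  71  76  99 111 113 114 114
  112 113]
 [120 119 118 116 115 106  69  52  49  51  58  74  71  96 113 116 114 115
  115 114]
 [126 127 127 125 122 112  73  55  49  50  56  67  72  96 111 116 115 114
  113 114]
 [125 130 128 127 127 116  77  49  52  50  58  73  75 102 114 113 114 114
  115 115]
 [126 130 126 127 125 120  87  60  56  54  56  69  88 108 114 114 113 115
  112 112]
 [128 129 125 128 128 125 110  93  77  66  70  82 107 118 117 115 117 116
  114 116]
 [129 128 127 128 126 126 123 117 108 105 106 106 120 124 124 122 122 117
  117 
[... 173 characters left out ...]
]
 [112 108 109 108 108 108 112 110 112 109 110 111 116 115 119 122 125 120
  103  94]
 [113 114 114 112 113 111 110 107 110 112 110 110 108 107 110 112 112 114
  111 107]
 [115 115 114 116 115 114 115 112 113 114 112 112 114 112 112 110 112 109
  112 109]
 [116 115 114 113 116 115 114 114 115 114 114 112 114 114 114 114 112 113
  110 108]
 [115 112 115 113 115 112 114 115 115 112 111 115 112 114 114 114 115 113
  112 114]
 [114 114 113 115 116 115 113 113 115 113 115 113 115 114 115 114 112 114
  113 114]
 [114 113 113 113 117 114 113 115 113 114 114 114 113 113 115 114 114 114
  114 112]]
[152 153 152 152 152 151 152 152 131  81  48  47  47  48  47  47  47  47
  47  46  46  45  46  46  44]
```

move_arm(rows=[[0,0,0.05,0,0,0,-1],[0,0,0,0,0,0,-1]])

```text
time: 14.08
tool_pos: [0.6092, 0.0275, 0.0702]
tool_rot: [0.0, 0.998, -0.07, -0.0]
contact_force: [-0.9, 0.2, 0.1]
gripper_width: 0.002
grasp_force: 0.0
```

move_arm(rows=[[0,0,0.05,0,0,0,-1],[0,0,0,0,0,0,-1]])

```text
time: 14.25
tool_pos: [0.6092, 0.0275, 0.0697]
tool_rot: [0.0, 0.998, -0.07, -0.0]
contact_force: [0.8, 0.8, -0.5]
gripper_width: -0.001
grasp_force: 0.0
```

move_arm(rows=[[0,0,0.05,0,0,0,-1],[0,0,0,0,0,0,-1]])

```text
time: 14.42
tool_pos: [0.6092, 0.0275, 0.0692]
tool_rot: [0.0, 0.998, -0.07, -0.0]
contact_force: [-0.1, -1.0, 0.7]
gripper_width: -0.002
grasp_force: 0.0
```

move_arm(rows=[[0,0,0.05,0,0,0,-1],[0,0,0,0,0,0,-1]])

```text
time: 14.58
tool_pos: [0.6092, 0.0275, 0.0687]
tool_rot: [0.0, 0.998, -0.07, -0.0]
contact_force: [-0.2, 0.7, 0.2]
gripper_width: -0.001
grasp_force: 0.0
```

move_arm(rows=[[0,0,0.05,0,0,0,-1],[0,0,0,0,0,0,-1]])

```text
time: 14.75
tool_pos: [0.6092, 0.0275, 0.0682]
tool_rot: [-0.0, 0.998, -0.07, -0.0]
contact_force: [0.1, -0.1, -0.1]
gripper_width: -0.002
grasp_force: 0.0
```

move_arm(rows=[[0,0,0.05,0,0,0,-1],[0,0,0,0,0,0,-1]])

```text
time: 14.92
tool_pos: [0.6092, 0.0275, 0.0677]
tool_rot: [-0.0, 0.998, -0.07, -0.0]
contact_force: [-0.2, -0.2, -0.4]
gripper_width: -0.002
grasp_force: 0.0
```

move_arm(rows=[[0,0,0.05,0,0,0,-1],[0,0,0,0,0,0,-1]])

```text
time: 15.08
tool_pos: [0.6092, 0.0275, 0.0672]
tool_rot: [-0.0, 0.998, -0.07, -0.0]
contact_force: [-0.4, -0.2, -0.1]
gripper_width: 0.002
grasp_force: 0.0
```

move_arm(rows=[[0,0,0.05,0,0,0,-1],[0,0,0,0,0,0,-1]])

```text
time: 15.25
tool_pos: [0.6092, 0.0275, 0.0667]
tool_rot: [0.0, 0.998, -0.07, -0.0]
contact_force: [-1.4, -0.4, 0.3]
gripper_width: -0.001
grasp_force: 0.0
```

move_arm(rows=[[0,0,0.05,0,0,0,-1],[0,0,0,0,0,0,-1]])

```text
time: 15.42
tool_pos: [0.6092, 0.0275, 0.0662]
tool_rot: [0.0, 0.998, -0.07, -0.0]
contact_force: [-0.3, 0.9, -0.2]
gripper_width: -0.0
grasp_force: 0.0
```

move_arm(rows=[[0,0,0.05,0,0,0,-1],[0,0,0,0,0,0,-1]])

```text
time: 15.58
tool_pos: [0.6092, 0.0275, 0.0657]
tool_rot: [-0.0, 0.998, -0.07, -0.0]
contact_force: [0.2, -0.8, 0.2]
gripper_width: 0.0
grasp_force: 0.0
```

move_arm(rows=[[0,0,0.05,0,0,0,-1],[0,0,0,0,0,0,-1]])

```text
time: 15.75
tool_pos: [0.6092, 0.0275, 0.0652]
tool_rot: [0.0, 0.998, -0.07, -0.0]
contact_force: [0.1, -0.5, 0.1]
gripper_width: -0.0
grasp_force: 0.0
```

move_arm(rows=[[0,0,0.05,0,0,0,-1],[0,0,0,0,0,0,-1]])

```text
time: 15.92
tool_pos: [0.6092, 0.0275, 0.0647]
tool_rot: [-0.0, 0.998, -0.07, -0.0]
contact_force: [0.4, -1.2, 0.1]
gripper_width: -0.0
grasp_force: 0.0
```

move_arm(rows=[[0,0,0.05,0,0,0,-1],[0,0,0,0,0,0,-1]])

```text
time: 16.08
tool_pos: [0.6093, 0.0275, 0.0643]
tool_rot: [-0.0, 0.998, -0.07, 0.0]
contact_force: [-0.3, -0.0, -1.3]
gripper_width: 0.001
grasp_force: 0.0
```

Run:
```python
from h import *
g=manip.grab_frame("side");f=manip.grab_frame("wrist")
s=manip.state();print(s["tool_pos"],s["contact_force"],s["joint_pos"])
im=cv2.cvtColor(g["img"],cv2.COLOR_BGR2GRAY).astype(int)
print(im[176:188,226:238])
# DH-free check: camera height vs soap/ledge: triangulate the tray front rim corners with side
cv2.imwrite("pics/j.png",np.hstack([cv2.resize(f["img"][150:300,150:350],(398,298),interpolation=cv2.INTER_CUBIC),cv2.resize(g["img"][156:201,201:261],(398,298),interpolation=cv2.INTER_CUBIC)]))
```

```text
[0.60925539 0.02751685 0.06432232] [-0.68585796 -0.35750048  0.05634332] [-7.68378773e-02  1.63422824e-01  1.77106208e+00  1.29935154e-05
  1.20708195e+00  1.63311985e+00]
[[ 56  55  50  50  50  49  56  67  75 100 111 114]
 [ 95  90  62  54  50  50  56  70  71  96 113 114]
 [118 111  72  52  49  48  57  66  70  94 112 114]
 [125 118  75  52  54  50  57  72  70  96 112 114]
 [126 119  80  51  54  51  56  71  75  96 113 113]
 [127 121  89  59  53  52  55  70  77 105 115 116]
 [126 123 107  73  64  60  61  72  90 118 122 123]
 [126 126 123 108 101  96  94  97 114 127 128 128]
 [115 120 121 123 116 109 112 114 125 126 128 127]
 [108 112 110 110 110 107 110 108 114 116 120 119]
 [110 111 110 107 112 113 112 111 109 110 110 109]
 [114 113 112 113 113 116 112 113 114 114 111 109]]
```

move_arm(rows=[[0,0,0.04,0,0,0,-1],[0,0,0,0,0,0,-1]])

```text
time: 16.35
tool_pos: [0.6093, 0.0275, 0.0642]
tool_rot: [-0.0, 0.998, -0.07, 0.0]
contact_force: [-1.0, 0.9, 2.3]
gripper_width: -0.001
grasp_force: 0.8
```

move_arm(rows=[[0,0,0.04,0,0,0,-1],[0,0,0,0,0,0,-1]])

```text
time: 16.52
tool_pos: [0.6093, 0.0275, 0.0641]
tool_rot: [0.0, 0.998, -0.069, 0.0]
contact_force: [-2.6, -0.0, 5.3]
gripper_width: -0.0
grasp_force: 2.4
```

move_arm(rows=[[0,0,0.04,0,0,0,-1],[0,0,0,0,0,0,-1]])

```text
time: 16.68
tool_pos: [0.6094, 0.0275, 0.0641]
tool_rot: [0.0, 0.998, -0.069, -0.0]
contact_force: [-3.7, -0.1, 7.1]
gripper_width: 0.003
grasp_force: 3.5
```

move_arm(rows=[[0,0,0.04,0,0,0,-1],[0,0,0,0,0,0,-1]])

```text
time: 16.85
tool_pos: [0.6094, 0.0275, 0.064]
tool_rot: [0.0, 0.998, -0.069, -0.0]
contact_force: [-5.1, 0.3, 7.7]
gripper_width: 0.0
grasp_force: 4.4
```

Contact came at TCP z 0.064, with a stiffness of about 5 N/mm. Now I'll drag towards the front, following a slope of about 3.5°.

move_arm(rows=[[-0.25,0,0.015,0,0,0,-1],[-0.25,0,0.015,0,0,0,-1],[0,0,0,0,0,0,-1]])

```text
time: 17.1
tool_pos: [0.6059, 0.028, 0.0638]
tool_rot: [0.0, 0.998, -0.07, 0.002]
contact_force: [2.4, -0.4, 5.2]
gripper_width: -0.003
grasp_force: 2.5
```

move_arm(rows=[[-0.25,0,0.015,0,0,0,-1],[-0.25,0,0.015,0,0,0,-1],[0,0,0,0,0,0,-1]])

```text
time: 17.35
tool_pos: [0.6008, 0.0287, 0.0635]
tool_rot: [0.0, 0.998, -0.07, 0.002]
contact_force: [2.4, -1.1, 6.9]
gripper_width: 0.001
grasp_force: 2.8
```

move_arm(rows=[[-0.25,0,0.016,0,0,0,-1],[-0.25,0,0.016,0,0,0,-1],[-0.25,0,0.016,0,0,0,-1],[-0.25,0,0.016,0,0,0,-1],[0,0,0,0,0,0,-1]])

```text
time: 17.77
tool_pos: [0.5908, 0.0301, 0.0629]
tool_rot: [0.0, 0.998, -0.07, 0.002]
contact_force: [2.8, -0.0, 6.8]
gripper_width: 0.0
grasp_force: 3.0
```

```bash
cat > w.py <<'E'
from h import *
f=manip.grab_frame("wrist");s=manip.state();im=f["img"];print(s["tool_pos"].round(4),s["contact_force"].round(1),s["time"])
hsv=cv2.cvtColor(im,cv2.COLOR_BGR2HSV)
r=im[:,246].astype(int); h=hsv[:,246]
# head end: first non-green row going up from the tips
d=(r[:,1]-r[:,0]); print("g-b down column 246:",d[100:236:4].tolist())
row=im[215].astype(int);print("row215 g-b",(row[:,1]-row[:,0])[200:300:4].tolist())
E
python3 w.py; python3 -c "
import cv2;im=cv2.imread('pics/j.png').astype(int);print((im[::9,(246-150)*2,1]-im[::9,(246-150)*2,0])[:22].tolist())"
```

```text
[0.5908 0.0301 0.0629] [ 1.5 -0.   6.6] 17.8167
g-b down column 246: [5, 29, 28, 28, 29, 28, 28, 28, 27, 29, 28, 28, 28, 28, 28, -6, -7, -6, -7, -7, -6, -7, -7, -6, -5, -6, -5, -4, -3, -4, -3, -3, -4, -2]
row215 g-b [26, 26, 26, 26, 26, -3, -4, -4, -3, -4, -3, -5, -4, -4, -4, -4, -5, -5, -5, -5, 24, 26, 26, 26, 26]
[8, 22, 1, -7, -6, -7, -7, -7, -8, -5, -5, -6, -4, -4, -3, -4, -3, -3, -2, 5, 6, 6]
```

The cleaner moves with the tool: the head end stays at wrist row 160. I'll carry on.

move_arm(rows=[[-0.3,0,0.018,0,0,0,-1],[-0.3,0,0.018,0,0,0,-1],[-0.3,0,0.018,0,0,0,-1],[-0.3,0,0.018,0,0,0,-1],[-0.3,0,0.018,0,0,0,-1]])

```text
time: 18.23
tool_pos: [0.5763, 0.0322, 0.0621]
tool_rot: [0.0, 0.998, -0.07, 0.002]
contact_force: [4.0, -1.0, 5.0]
gripper_width: 0.002
grasp_force: 2.7
```

move_arm(rows=[[-0.3,0,0.018,0,0,0,-1],[-0.3,0,0.018,0,0,0,-1],[-0.3,0,0.018,0,0,0,-1],[-0.3,0,0.018,0,0,0,-1],[0,0,0,0,0,0,-1]])

```text
time: 18.65
tool_pos: [0.564, 0.0339, 0.0613]
tool_rot: [0.0, 0.998, -0.07, 0.002]
contact_force: [2.3, -0.2, 6.6]
gripper_width: 0.002
grasp_force: 3.1
```

move_arm(rows=[[-0.3,0,0.02,0,0,0,-1],[-0.3,0,0.019,0,0,0,-1],[-0.3,0,0.018,0,0,0,-1],[-0.3,0,0.018,0,0,0,-1],[-0.3,0,0.018,0,0,0,-1]])

```text
time: 19.07
tool_pos: [0.5497, 0.0359, 0.0604]
tool_rot: [0.0, 0.998, -0.07, 0.003]
contact_force: [2.7, -1.3, 5.7]
gripper_width: 0.001
grasp_force: 2.8
```

move_arm(rows=[[-0.3,0,0.018,0,0,0,-1],[-0.3,0,0.018,0,0,0,-1],[-0.3,0,0.018,0,0,0,-1],[-0.3,0,0.018,0,0,0,-1],[0,0,0,0,0,0,-1]])

```text
time: 19.48
tool_pos: [0.5374, 0.0376, 0.0597]
tool_rot: [0.0, 0.998, -0.07, 0.002]
contact_force: [2.6, -0.3, 6.9]
gripper_width: -0.001
grasp_force: 3.2
```

```bash
python3 w.py
python3 - <<'E'
from h import *
f=manip.grab_frame("wrist");g=manip.grab_frame("scene");h=manip.grab_frame("side")
a=cv2.resize(g["img"][165:255,210:330],(400,300),interpolation=cv2.INTER_CUBIC)
b=cv2.resize(h["img"][150:210,205:285],(400,300),interpolation=cv2.INTER_CUBIC)
cv2.imwrite("pics/k.png",np.hstack([a,b]))
E
```

```text
[0.5374 0.0376 0.0597] [ 1.6 -0.5  6.4] 19.5333
g-b down column 246: [29, 31, 31, 29, 31, 30, 29, 29, 29, 29, 28, 29, 29, 28, 28, -6, -7, -8, -8, -7, -8, -8, -8, -6, -6, -6, -4, -4, -4, -4, -4, -4, -4, -4]
row215 g-b [28, 26, 28, 28, 27, -3, -4, -4, -3, -3, -4, -4, -5, -4, -4, -4, -5, -5, -6, -4, 17, 27, 26, 27, 27]
```

View pics/k.png

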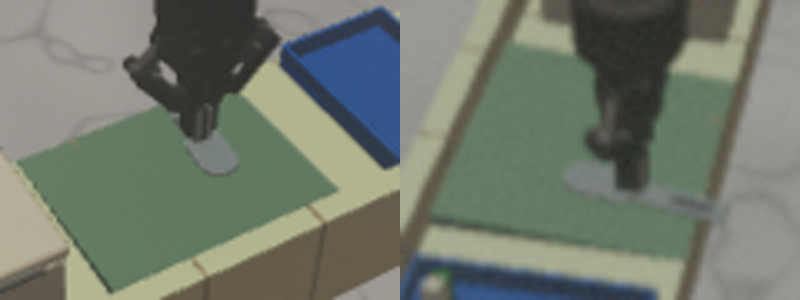

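The side crop shows the handle end at (717,212), with the ledge front edge at about (706,205). I'll compute the overhang from that.

Run:
```python
from h import *
h=manip.grab_frame("side");im=h["img"].astype(int)
print(onz(h,[[205+317/5,150+212/5]],.072))
E=np.array([.4877-.001,.045,.07]);print("edge proj",proj(h,E),"edge pts",proj(h,[[.4835,-.06,.07],[.4905,.09,.07],[.4975,.25,.07]]))
for v in range(184,198): print(v,im[v,258:276].sum(1)//3)
```

```text
[[0.47240592 0.06047451 0.072     ]]
edge proj [[264.92260864 189.40396635]] edge pts [[269.76667908 170.57359993]
 [261.9508835  198.12964178]
 [252.04428828 233.58696677]]
184 [109 109 106 108 108 108 110 107 103  89  85  97 124 142 141 140 138 137]
185 [110 109 107 109 107 108 107 108 102  87  85 102 138 143 145 142 141 139]
186 [107 109 107 110 106 110 108 106 100  87  90 110 141 146 144 143 143 142]
187 [116 116 111 108 109 109 109 107  97  88  94 122 141 143 142 143 141 139]
188 [122 119 117 114 115 113 112 111  91  88  98 130 140 140 137 137 136 135]
189 [122 112 102 106 109 112 117 115 102  97 112 133 137 133 133 134 132 131]
190 [120 108 100  91  93  95 102 103 108 107 120 131 132 133 136 139 137 139]
191 [112 114 108 106 104  98  91  91  97 106 122 126 125 138 142 143 143 144]
192 [105 108 106 108 110 109 104 107 108 112 124 122 125 142 143 144 143 144]
193 [106 107 105  99 104 102 104 105 107 118 122 119 132 142 145 147 146 147]
194 [107 108 108 109 107 101  89  91  94 109 120 118 137 141 144 148 146 145]
195 [108 108 109 109 107 104  87  85  96 120 132 126 136 140 145 144 148 146]
196 [108 108 108 107 108 100  84  86 103 132 138 133 136 140 143 144 147 146]
197 [110 110 107 108 104  95  84  87 108 138 138 132 134 139 142 144 146 147]
```

move_arm(rows=[[-0.3,0,0.018,0,0,0,-1],[-0.3,0,0.018,0,0,0,-1],[-0.3,0,0.018,0,0,0,-1],[-0.3,0,0.018,0,0,0,-1],[0,0,0,0,0,0,-1]])

```text
time: 20.15
tool_pos: [0.5256, 0.0393, 0.059]
tool_rot: [0.0, 0.998, -0.07, 0.002]
contact_force: [1.9, -1.0, 6.4]
gripper_width: -0.001
grasp_force: 3.2
```

move_arm(rows=[[-0.3,0,0.018,0,0,0,-1],[-0.3,0,0.018,0,0,0,-1],[-0.3,0,0.018,0,0,0,-1],[-0.1,0,0.006,0,0,0,-1],[0,0,0,0,0,0,-1]])

```text
time: 20.57
tool_pos: [0.5158, 0.0407, 0.0583]
tool_rot: [0.0, 0.998, -0.07, 0.002]
contact_force: [3.1, 0.1, 6.7]
gripper_width: 0.002
grasp_force: 3.1
```

Run:
```python
from h import *
h=manip.grab_frame("side");im=h["img"].astype(int);s=manip.state();print(s["tool_pos"],s["contact_force"])
for v in range(188,203): print(v,im[v,256:284].sum(1)//3)
```

```text
[0.5158462  0.04068017 0.05838125] [ 2.23774713 -1.11586039  6.68676961]
188 [ 55  52  57  77 101 118 114 116 115 113  91  86 101 130 139 140 137 136
 134 133 133 136 135 135 140 141 146 144]
189 [ 79  70  70  96 119 125 125 123 122 119 104  95 111 137 137 135 133 133
 134 133 132 133 133 133 137 141 143 146]
190 [104 105 106 112 122 125 124 125 122 117 110 107 117 128 131 133 135 137
 137 139 138 137 136 132 134 138 142 143]
191 [107 106 110 114 117 124 124 126 123 107 101  95 106 108 120 126 132 133
 136 141 141 141 141 137 137 136 140 144]
192 [105 103 104 105 109 108 115 118 116 112 106 100  92  93  98 106 111 118
 127 133 134 144 144 142 139 134 136 140]
193 [108 107 107 106 103 103 102 106 102 106 108 110 107 106  99  98  96 114
 122 124 129 143 144 144 144 140 137 139]
194 [109 106 111 108 107 106 106 102  88  90  94 108 117 114 109 110 112 119
 124 123 131 144 146 145 143 143 140 139]
195 [107 109 107 108 107 109 108 103  88  83  96 119 124 122 119 118 113 118
 123 128 139 148 146 145 146 144 141 136]
196 [109 106 108 108 107 108 104 101  83  84  98 135 136 131 128 130 128 128
 127 138 146 147 146 146 146 145 144 141]
197 [110 106 107 107 107 106 105  94  81  88 110 138 136 135 133 138 141 143
 140 146 148 147 148 146 148 149 146 145]
198 [107 107 108 107 108 110 107  95  83  94 122 138 134 134 134 139 146 144
 146 145 147 146 146 147 148 148 148 147]
199 [108 106 106 106 109 107 105  91  82 100 127 134 135 136 141 144 144 146
 146 148 147 147 148 147 148 148 147 147]
200 [110 111 109 110 109 109 105  87  86 104 131 134 138 141 144 147 145 146
 147 146 146 148 146 147 149 148 148 145]
201 [133 132 122 120 119 112 101  86  86 111 136 135 138 145 145 148 148 148
 148 146 149 148 147 147 148 148 146 145]
202 [151 153 148 147 144 133  95  83  94 124 138 134 142 145 146 145 147 148
 150 148 147 147 150 148 149 146 146 142]
```

Handle end is at col 276.5 and the edge at col 264.5, giving an overhang of about 38–40 mm. Next I'll lift off, back up 5.4 cm along the cleaner axis, open, and look before descending.

move_arm(rows=[[0,0,-0.2,0,0,0,-1],[0,0,-0.5,0,0,0,-1],[0,0,-2,0,0,0,-1],[0,0,-3,0,0,0,-1],[-2,0,0,0,0,0,0.2],[-2,0,0,0,0,0,0.2],[-1.4,0,0,0,0,0,0.2],[0,0,0,0,0,0,0.2],[0,0,0,0,0,0,0.2],[0,0,0,0,0,0,0.2]])

```text
time: 21.45
tool_pos: [0.4607, 0.0483, 0.1135]
tool_rot: [-0.0, 0.998, -0.07, -0.0]
contact_force: [0.2, -0.1, 0.2]
gripper_width: 0.599
grasp_force: 0.0
```

Run:
```python
from h import *
f=manip.grab_frame("wrist");s=manip.state();print(s["tool_pos"],s["tool_rot"],s["contact_force"],s["gripper_width"])
cv2.imwrite("pics/l.png",cv2.resize(f["img"],(800,600)))
```

```text
[0.46096428 0.04822666 0.11366648] [ 9.62288875e-06  9.97576917e-01 -6.95718328e-02 -2.35579097e-04] [ 0.30437464 -0.18610734  0.07844285] 0.5997335426753726
```

View pics/l.png

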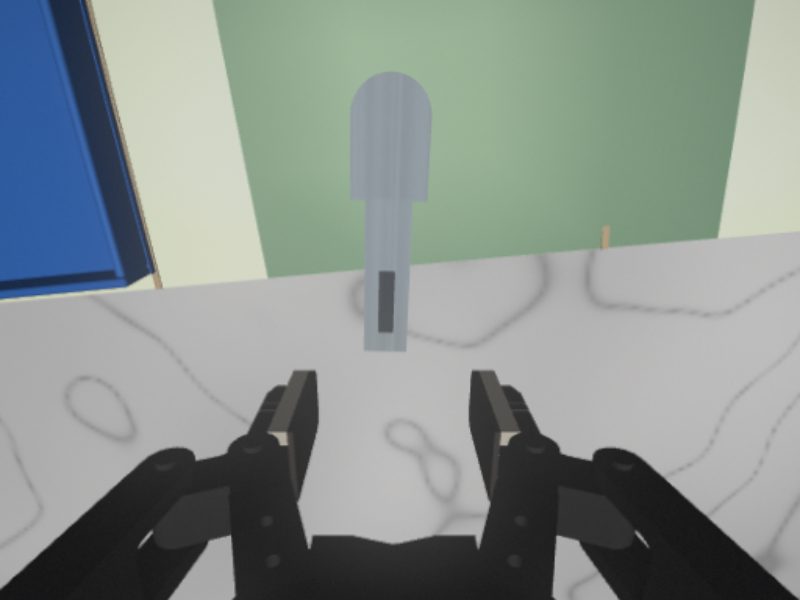

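The wrist view shows the handle end centre at (385,351), the edge under the handle at row 267, and the shoulder at row 201, so the overhang is about 38 mm. The tray's front right corner is at (155,270). I'll compute the grip offset from the end.

Run:
```python
from h import *
f=manip.grab_frame("wrist");s=manip.state();T=s["tool_pos"]
y=np.radians(-8);X=np.array([np.cos(y),np.sin(y)]);Y=np.array([np.sin(y),-np.cos(y)])
for z in(.06,.07):
  P=onz(f,np.array([[385.5,351],[389,201],[388,268],[391,72]])*.64,z)[:,:2]-T[:2]
  print(z,np.c_[P@X,P@Y].round(4).tolist())
C=onz(f,np.array([[155,270]])*.64,.094);print("tray corner right front rim",C)
```

```text
0.06 [[-0.0155, -0.0039], [0.0554, -0.0021], [0.0256, -0.0026], [0.1064, -0.0012]]
0.07 [[-0.0108, -0.0038], [0.0567, -0.002], [0.0283, -0.0025], [0.1051, -0.0012]]
tray corner right front rim [[0.50740687 0.13304155 0.094     ]]
```

move_arm(rows=[[0,-0.36,0,0,0,1.3,0.2],[0,0,2,0,0,0,0.2],[0,0,2,0,0,0,0.2],[0,0,1.5,0,0,0,0.2],[0,0,0.8,0,0,0,0.2],[0,0,0.5,0,0,0,0.2],[0,0,0,0,0,0,0.2],[0,0,0,0,0,0,0.2]])

```text
time: 22.22
tool_pos: [0.4618, 0.0518, 0.0464]
tool_rot: [-0.0, 0.997, -0.081, 0.0]
contact_force: [-0.1, 1.0, 0.4]
gripper_width: 0.6
grasp_force: 0.0
```

Run:
```python
from h import *
f=manip.grab_frame("wrist");h=manip.grab_frame("side");s=manip.state();print(s["tool_pos"],s["contact_force"])
im=f["img"].astype(int);d=im.sum(2)//3
print("centre column g-b,gray", [(int(a),int(b)) for a,b in zip((im[:,:,1]-im[:,:,0])[100:300:8,249],d[100:300:8,249])])
for v in(235,245,255): print(v,d[v,180:320:4].tolist())
```

```text
[0.46221443 0.05179622 0.04702896] [-0.13695949  0.0988777   0.24396365]
centre column g-b,gray [(-8, 159), (-8, 159), (-7, 158), (-8, 157), (-7, 158), (-7, 158), (-7, 158), (-9, 163), (-7, 161), (-8, 161), (-8, 160), (-7, 160), (-6, 159), (-6, 159), (-4, 123), (-6, 88), (-4, 88), (-4, 89), (-4, 90), (-3, 89), (-3, 89), (-4, 154), (-3, 155), (0, 193), (0, 193)]
235 [191, 191, 191, 190, 190, 191, 190, 191, 191, 189, 185, 176, 165, 159, 156, 159, 159, 89, 88, 89, 156, 154, 157, 182, 191, 191, 191, 191, 191, 191, 192, 192, 191, 191, 192]
245 [191, 123, 87, 86, 55, 56, 191, 190, 191, 191, 190, 190, 188, 161, 156, 159, 159, 91, 89, 89, 157, 154, 156, 184, 189, 190, 192, 191, 191, 191, 191, 56, 56, 86, 86]
255 [80, 86, 86, 56, 54, 56, 183, 190, 190, 190, 190, 191, 190, 169, 156, 160, 158, 90, 89, 89, 157, 153, 157, 189, 189, 187, 183, 182, 174, 164, 116, 56, 54, 56, 85]
```

move_arm(rows=[[0,0,0,0,0,0,-0.3],[0,0,0,0,0,0,-0.5],[0,0,0,0,0,0,-0.7],[0,0,0,0,0,0,-1],[0,0,0,0,0,0,-1],[0,0,0,0,0,0,-1],[0,0,0,0,0,0,-1],[0,0,0,0,0,0,-1]])

```text
time: 22.98
tool_pos: [0.4617, 0.0518, 0.0463]
tool_rot: [0.0, 0.997, -0.081, 0.001]
contact_force: [-0.0, -0.7, 3.4]
gripper_width: 0.201
grasp_force: 58.6
```

```bash
cat > v.py <<'E'
from h import *
f=manip.grab_frame("wrist");h=manip.grab_frame("side");s=manip.state();print(s["tool_pos"],s["contact_force"].round(1),s["gripper_width"],s["grasp_force"])
im=f["img"].astype(int);d=im.sum(2)//3
for v in range(60,300,10): print(v,d[v,200:304:4].tolist())
E
python3 v.py
```

```text
[0.46167232 0.0518395  0.0462763 ] [ 0.4 -0.6  4.2] 0.1987002390227798 58.640618696808815
60 [164, 165, 166, 166, 165, 162, 163, 160, 157, 159, 162, 160, 157, 157, 158, 162, 157, 156, 156, 160, 162, 163, 163, 159, 162, 162]
70 [164, 165, 166, 165, 165, 163, 166, 161, 159, 161, 163, 162, 159, 161, 160, 161, 157, 157, 158, 162, 164, 165, 164, 159, 162, 161]
80 [163, 164, 165, 166, 164, 165, 166, 161, 159, 161, 164, 162, 159, 160, 161, 163, 157, 155, 158, 162, 164, 165, 165, 160, 163, 162]
90 [164, 164, 165, 166, 164, 164, 165, 161, 159, 161, 163, 162, 160, 160, 161, 163, 157, 158, 159, 163, 164, 164, 164, 162, 163, 162]
100 [162, 164, 165, 166, 164, 164, 165, 162, 159, 161, 163, 162, 159, 160, 161, 164, 157, 157, 159, 162, 164, 164, 163, 163, 163, 163]
110 [163, 164, 165, 165, 164, 165, 165, 163, 158, 160, 163, 161, 159, 160, 160, 163, 156, 157, 160, 162, 165, 164, 161, 163, 163, 162]
120 [163, 163, 163, 164, 164, 165, 165, 162, 159, 160, 162, 161, 159, 160, 161, 165, 157, 157, 160, 163, 164, 164, 161, 163, 161, 161]
130 [160, 161, 161, 162, 162, 166, 164, 162, 160, 161, 163, 161, 159,
[... 1424 characters left out ...]
 192, 191, 191, 189, 86, 85, 54, 157, 159, 158, 87, 87, 86, 156, 154, 156, 61, 86, 86, 192, 192, 192, 193, 192]
250 [192, 191, 56, 56, 56, 85, 85, 85, 53, 155, 158, 158, 86, 86, 85, 157, 152, 156, 53, 85, 85, 82, 55, 55, 54, 191]
260 [191, 68, 55, 56, 53, 85, 85, 69, 51, 153, 157, 156, 87, 85, 85, 154, 152, 126, 51, 83, 85, 84, 53, 53, 54, 124]
270 [165, 54, 52, 52, 85, 84, 83, 51, 49, 150, 157, 157, 153, 155, 157, 153, 152, 98, 49, 52, 84, 83, 84, 51, 52, 52]
280 [52, 58, 51, 58, 49, 48, 60, 69, 49, 185, 188, 189, 189, 189, 190, 189, 189, 151, 53, 71, 49, 50, 48, 55, 50, 57]
290 [48, 47, 47, 48, 47, 49, 48, 68, 49, 190, 190, 191, 191, 192, 192, 193, 192, 192, 56, 59, 48, 47, 49, 48, 48, 47]
```

The grip is firm: 58.6 N with the jaws stopped on the handle. Lifting now.

move_arm(rows=[[0,0,-0.3,0,0,0,-1],[0,0,-0.7,0,0,0,-1],[0,0,-2,0,0,0,-1],[0,0,-2,0,0,0,-1],[0,0,-3,0,0,0,-1],[0,0,-3,0,0,0,-1],[0,0,0,0,0,-3.4,-1],[0,0,0,0,0,-3.4,-1],[0,0,0,0,-3.4,0,-1],[0,0,0,0,0,0,-1],[0,0,0,0,0,0,-1]])

```text
time: 24.0
tool_pos: [0.4611, 0.0519, 0.1556]
tool_rot: [-0.001, 0.999, -0.022, -0.03]
contact_force: [0.1, 0.3, -0.8]
gripper_width: 0.199
grasp_force: 58.6
```

```bash
cat > t.py <<'E'
from h import *
f=manip.grab_frame("wrist");s=manip.state();print(s["tool_pos"].round(4),s["tool_rot"].round(4),s["contact_force"].round(1),s["gripper_width"],s["grasp_force"],s["time"])
im=f["img"];hsv=cv2.cvtColor(im,cv2.COLOR_BGR2HSV)
b=cv2.inRange(hsv,(100,100,25),(130,255,255))
c=max(cv2.findContours(b,cv2.RETR_EXTERNAL,cv2.CHAIN_APPROX_NONE)[0],key=cv2.contourArea)
q=cv2.approxPolyDP(cv2.convexHull(c),4,True)[:,0];print("tray px",q.tolist());print(onz(f,q,.09).round(4).tolist())
E
python3 t.py
python3 - <<'E'
from h import *
import pickle
F=pickle.load(open("F0.pkl","rb"));k=.64;S,D=F["scene"],F["side"]
t=lambda a,b:tri([(S,np.array(a)*k),(D,np.array(b)*k)]).round(3)
print("brush tips",t((582,183),(350,343)),t((585,200),(334,323)),"glass base",t((560,275),(345,402)))
E
python3 v.py | sed -n '8,24p'
```

```text
[0.4609 0.0519 0.1554] [-7.000e-04  9.993e-01 -2.160e-02 -2.980e-02] [0.1 0.5 0.6] 0.19965400997350313 58.646186417900026 24.05
tray px [[106, 0], [126, 142], [115, 148], [0, 149], [0, 0]]
[[0.5946, 0.1356, 0.09], [0.5063, 0.1403, 0.09], [0.5023, 0.1491, 0.09], [0.5056, 0.2343, 0.09], [0.5986, 0.2018, 0.09]]
brush tips [0.549 0.362 0.245] [0.588 0.324 0.245] glass base [0.573 0.344 0.06 ]
120 [156, 156, 156, 156, 161, 166, 164, 162, 159, 159, 161, 159, 157, 158, 158, 163, 155, 156, 158, 162, 163, 162, 159, 161, 160, 159]
130 [154, 154, 154, 155, 161, 167, 163, 161, 158, 159, 161, 159, 157, 157, 158, 164, 154, 156, 159, 161, 161, 161, 158, 158, 157, 156]
140 [152, 152, 153, 153, 160, 166, 164, 162, 159, 159, 161, 159, 157, 157, 159, 163, 155, 156, 159, 162, 163, 162, 158, 155, 154, 154]
150 [150, 151, 151, 151, 151, 151, 153, 152, 159, 162, 165, 165, 161, 163, 162, 164, 159, 159, 163, 153, 153, 152, 152, 152, 152, 151]
160 [193, 193, 193, 193, 193, 192, 190, 184, 160, 162, 165, 165, 162, 164, 162, 164, 159, 159, 163, 189, 189, 188, 188, 187, 187, 187]
170 [193, 193, 192, 192, 192, 192
[... 802 characters left out ...]
, 190, 191, 191, 162, 157, 160, 160, 89, 87, 88, 157, 154, 157, 175, 194, 193, 193, 192, 192, 191, 191]
240 [187, 188, 188, 190, 190, 190, 86, 85, 55, 156, 159, 158, 87, 86, 86, 154, 153, 156, 62, 84, 85, 193, 193, 191, 190, 191]
250 [187, 188, 57, 55, 56, 83, 85, 84, 53, 154, 157, 157, 87, 85, 84, 156, 152, 155, 53, 82, 84, 81, 55, 55, 55, 190]
260 [188, 73, 54, 54, 54, 83, 83, 69, 50, 151, 156, 156, 86, 85, 85, 153, 152, 125, 50, 82, 82, 84, 54, 52, 54, 124]
270 [164, 54, 54, 51, 83, 82, 81, 50, 50, 149, 155, 155, 152, 154, 156, 153, 150, 97, 48, 54, 82, 82, 82, 51, 52, 52]
280 [50, 57, 50, 57, 48, 48, 61, 71, 47, 186, 191, 190, 190, 191, 190, 188, 169, 141, 52, 70, 50, 49, 49, 56, 48, 58]
```

The cleaner is held rigidly, with its shoulder row and slot unchanged. Moving over the tray.

move_arm(rows=[[1.8,-3.7,0,0,0,0,-1],[1.8,-3.7,0,0,0,0,-1],[1.8,-3.7,0,0,0,0,-1],[1.8,-3.7,0,0,0,0,-1],[0,0,0,0,0,0,-1],[0,0,0,0,0,0,-1],[0,0,0,0,0,0,-1]])

```text
time: 24.73
tool_pos: [0.5388, 0.1965, 0.1512]
tool_rot: [-0.0, 0.999, -0.021, -0.03]
contact_force: [1.2, -0.2, -0.9]
gripper_width: 0.202
grasp_force: 58.8
```

```bash
python3 t.py
python3 - <<'E'
from h import *
f=manip.grab_frame("wrist");im=f["img"].astype(int);s=manip.state()
hsv=cv2.cvtColor(f["img"],cv2.COLOR_BGR2HSV)
T=s["tool_pos"];b=cv2.inRange(hsv,(100,100,25),(130,255,255))>0
for v in range(20,300,20):
    c=np.where(b[v])[0]
    if len(c): print(v,c.min(),c.max(),[int(x) for x in np.where(np.abs(np.diff(hsv[v,:,2].astype(int)))>18)[0]])
for u in(110,150,350,400):
    c=np.where(b[:,u])[0]; print("col",u,c.min() if len(c) else 0,c.max() if len(c) else 0,[int(x) for x in np.where(np.abs(np.diff(hsv[:,u,2].astype(int)))>18)[0]])
E
```

```text
[0.5388 0.196  0.1514] [-4.000e-04  9.993e-01 -2.180e-02 -2.990e-02] [0.2 0.2 0.3] 0.20151208253693906 58.7972830189392 24.7833
tray px [[328, 3], [310, 235], [177, 236], [152, 3]]
[[0.6637, 0.1456, 0.09], [0.5043, 0.1519, 0.09], [0.5079, 0.2573, 0.09], [0.6683, 0.251, 0.09]]
20 152 326 [29, 30, 33, 34, 35, 150, 152, 155, 156, 157, 164, 165, 314, 315, 316, 320, 321, 322, 327, 391, 392, 397, 398]
40 154 325 [34, 39, 152, 153, 157, 158, 159, 165, 166, 167, 313, 314, 319, 320, 321, 325, 326, 388, 389, 393, 394, 395]
60 156 323 [38, 39, 42, 43, 155, 159, 160, 161, 167, 168, 212, 291, 312, 313, 318, 319, 324, 385, 386, 390, 391]
80 159 321 [43, 48, 157, 161, 162, 163, 169, 170, 212, 291, 311, 312, 316, 317, 318, 322, 323, 382, 383, 386, 387]
100 161 320 [48, 52, 53, 158, 159, 164, 165, 171, 172, 213, 290, 309, 310, 315, 316, 321, 379, 380, 383]
120 163 318 [52, 57, 71, 161, 165, 166, 167, 173, 174, 214, 289, 308, 309, 313, 314, 315, 319, 376, 377, 379, 380]
140 165 317 [39, 40, 95, 103, 104, 163, 167, 168, 169, 175, 288, 307, 312, 313, 316, 317, 318, 373, 374, 375, 376, 377]
160 167 315 [44, 45, 47, 103, 110, 111, 165, 169, 170, 171, 177, 229, 305, 306, 310, 311, 316, 370, 371, 372, 373]
180 169 314 [2, 4, 74, 75, 97, 103, 104, 167, 171, 172, 173, 179, 304, 305, 309, 310, 314, 367, 368, 369]
200 172 312 [23, 24, 29, 80, 81, 169, 170, 174, 175, 181, 303, 307, 308, 311, 313, 364]
220 174 310 [12, 35, 58, 59, 76, 80, 172, 176, 177, 182, 183, 244, 258, 259, 301, 302, 306, 310, 311, 361]
col 110 0 0 [152, 167, 229, 307, 308, 309]
col 150 0 0 [2, 3, 7, 8, 11, 13, 281, 282, 370, 371, 372, 380, 381, 382]
col 350 0 0 [280, 281, 367, 368, 369, 377, 378, 379]
col 400 0 0 [8, 9, 10, 229, 230, 312, 313, 314]
```

move_arm(rows=[[0,-0.75,0,0,0,0,-1],[0.12,0,2,0,0,0,-1],[0.12,0,2,0,0,0,-1],[0.12,0,2,0,0,0,-1],[0,0,0,0,0,0,-1],[0,0,0,0,0,0,-1]])

```text
time: 25.33
tool_pos: [0.5386, 0.2036, 0.0906]
tool_rot: [-0.0, 0.999, -0.022, -0.031]
contact_force: [-0.9, -0.2, -0.4]
gripper_width: 0.201
grasp_force: 58.8
```

```bash
python3 t.py
python3 - <<'E'
from h import *
f=manip.grab_frame("wrist");hsv=cv2.cvtColor(f["img"],cv2.COLOR_BGR2HSV);b=cv2.inRange(hsv,(95,90,15),(130,255,255))>0
for v in list(range(0,60,6))+[60,100,140,180,220]:
    print(v,[int(x) for x in np.where(np.diff(b[v].astype(int)))[0]],hsv[v,100:400:25,2].tolist())
print([int(x) for x in np.where(np.diff(b[:,200].astype(int)))[0]],[int(x) for x in np.where(np.abs(np.diff(hsv[:,200,2].astype(int)))>12)[0]])
E
```

```text
[0.5399 0.2039 0.0922] [-8.000e-04  9.993e-01 -2.190e-02 -2.940e-02] [ 0.6 -0.2  0.1] 0.20098522734966356 58.80425130017102 25.3833
tray px [[376, 0], [339, 280], [318, 286], [173, 286], [164, 280], [126, 0]]
[[0.6537, 0.1461, 0.09], [0.5084, 0.1526, 0.09], [0.5045, 0.1651, 0.09], [0.5085, 0.253, 0.09], [0.5131, 0.2578, 0.09], [0.6583, 0.2519, 0.09]]
0 [127, 375] [226, 226, 192, 197, 202, 206, 208, 208, 206, 201, 196, 167]
6 [128, 374] [226, 226, 192, 197, 203, 206, 210, 208, 206, 202, 197, 165]
12 [129, 374] [227, 227, 185, 198, 205, 208, 212, 210, 208, 203, 197, 184]
18 [130, 373] [227, 227, 156, 199, 205, 209, 212, 211, 208, 204, 199, 229]
24 [130, 244, 259, 372] [228, 228, 92, 199, 205, 209, 187, 212, 210, 204, 200, 229]
30 [131, 230, 273, 372] [228, 228, 86, 201, 208, 210, 179, 213, 211, 206, 201, 230]
36 [132, 224, 280, 371] [228, 229, 87, 201, 207, 188, 178, 181, 212, 208, 201, 230]
42 [133, 219, 285, 370] [229, 229, 88, 202, 208, 185, 179, 181, 214, 208, 201, 230]
48 [133, 216, 288, 370] [229, 229, 89, 202, 209, 186, 180, 181, 214, 209, 183, 230]
54 [134, 214, 290, 369] [230, 230, 90, 204, 210, 185, 178, 181, 214, 210, 145, 231]
60 [135, 212, 291, 368] [230, 230, 90, 204, 212, 185, 179, 183, 215, 212, 92, 231]
100 [140, 213, 290, 363] [232, 232, 94, 206, 211, 189, 181, 185, 215, 209, 79, 232]
140 [145, 215, 288, 357] [232, 232, 189, 202, 206, 187, 179, 185, 210, 206, 81, 233]
180 [151, 230, 273, 352] [232, 233, 220, 198, 200, 203, 184, 203, 203, 199, 198, 233]
220 [156, 231, 272, 347] [232, 233, 232, 191, 192, 193, 100, 194, 194, 193, 233, 233]
[272] [263, 264, 270, 325]
```

The cleaner and tray are centred on each other, both at col 251.5. Lowering on.

move_arm(rows=[[0.3,0,0,0,0,0,-1],[0.06,0,1,0,0,0,-1],[0.06,0,1,0,0,0,-1],[0.03,0,0.5,0,0,0,-1],[0,0,0,0,0,0,-1],[0,0,0,0,0,0,-1]])

```text
time: 25.93
tool_pos: [0.542, 0.2039, 0.0652]
tool_rot: [-0.0, 0.999, -0.022, -0.031]
contact_force: [-0.3, 0.4, -0.5]
gripper_width: 0.201
grasp_force: 58.8
```

move_arm(rows=[[0.01,0,0.1,0,0,0,-1],[0.01,0,0.1,0,0,0,-1],[0,0,0,0,0,0,-1]])

```text
time: 26.18
tool_pos: [0.543, 0.2041, 0.0644]
tool_rot: [-0.001, 0.999, -0.022, -0.03]
contact_force: [0.2, 0.2, -0.2]
gripper_width: 0.198
grasp_force: 58.8
```

move_arm(rows=[[0.01,0,0.1,0,0,0,-1],[0,0,0,0,0,0,-1]])

```text
time: 26.35
tool_pos: [0.5429, 0.204, 0.0633]
tool_rot: [-0.001, 0.999, -0.022, -0.03]
contact_force: [-1.0, 0.1, 0.9]
gripper_width: 0.199
grasp_force: 58.8
```

move_arm(rows=[[0.01,0,0.1,0,0,0,-1],[0,0,0,0,0,0,-1]])

```text
time: 26.52
tool_pos: [0.5428, 0.204, 0.0621]
tool_rot: [-0.001, 0.999, -0.022, -0.03]
contact_force: [-0.7, -0.8, -0.7]
gripper_width: 0.199
grasp_force: 58.8
```

move_arm(rows=[[0.01,0,0.1,0,0,0,-1],[0,0,0,0,0,0,-1]])

```text
time: 26.68
tool_pos: [0.5428, 0.204, 0.061]
tool_rot: [-0.001, 0.999, -0.022, -0.03]
contact_force: [0.1, -0.2, -0.6]
gripper_width: 0.198
grasp_force: 58.8
```

move_arm(rows=[[0.01,0,0.1,0,0,0,-1],[0,0,0,0,0,0,-1]])

```text
time: 26.85
tool_pos: [0.5429, 0.204, 0.06]
tool_rot: [-0.001, 0.999, -0.022, -0.03]
contact_force: [0.1, -0.1, -0.2]
gripper_width: 0.201
grasp_force: 58.8
```

move_arm(rows=[[0,0,0.05,0,0,0,-1],[0,0,0,0,0,0,-1]])

```text
time: 27.02
tool_pos: [0.5429, 0.204, 0.0596]
tool_rot: [-0.001, 0.999, -0.022, -0.03]
contact_force: [0.0, 0.1, -0.2]
gripper_width: 0.194
grasp_force: 58.8
```

move_arm(rows=[[0,0,0.05,0,0,0,-1],[0,0,0,0,0,0,-1]])

```text
time: 27.18
tool_pos: [0.5429, 0.204, 0.0592]
tool_rot: [-0.001, 0.999, -0.022, -0.03]
contact_force: [-0.1, -0.0, -0.4]
gripper_width: 0.198
grasp_force: 58.8
```

move_arm(rows=[[0,0,0.05,0,0,0,-1],[0,0,0,0,0,0,-1]])

```text
time: 27.35
tool_pos: [0.543, 0.204, 0.0588]
tool_rot: [-0.001, 0.999, -0.022, -0.03]
contact_force: [0.4, -0.5, 0.1]
gripper_width: 0.198
grasp_force: 58.9
```

move_arm(rows=[[0,0,0.05,0,0,0,-1],[0,0,0,0,0,0,-1]])

```text
time: 27.52
tool_pos: [0.543, 0.204, 0.0587]
tool_rot: [-0.001, 0.999, -0.022, -0.03]
contact_force: [-0.4, -0.1, 2.9]
gripper_width: 0.201
grasp_force: 60.3
```

move_arm(rows=[[0,0,0.05,0,0,0,-1],[0,0,0,0,0,0,-1]])

```text
time: 27.68
tool_pos: [0.543, 0.204, 0.0586]
tool_rot: [-0.001, 0.999, -0.022, -0.03]
contact_force: [-1.5, -1.4, 5.8]
gripper_width: 0.202
grasp_force: 61.9
```

move_arm(rows=[[0,0,0.05,0,0,0,-1],[0,0,0,0,0,0,-1]])

```text
time: 27.85
tool_pos: [0.5431, 0.204, 0.0586]
tool_rot: [-0.001, 0.999, -0.022, -0.03]
contact_force: [-3.2, -2.1, 7.9]
gripper_width: 0.199
grasp_force: 63.1
```

move_arm(rows=[[0,0,0.05,0,0,0,-1],[0,0,0,0,0,0,-1]])

```text
time: 28.02
tool_pos: [0.5431, 0.2041, 0.0586]
tool_rot: [-0.001, 0.999, -0.021, -0.03]
contact_force: [-4.7, -0.9, 8.6]
gripper_width: 0.199
grasp_force: 64.3
```

The tips are on the tray floor. I'll relieve the force, then open partway.

move_arm(rows=[[0,0,-0.1,0,0,0,-1],[0,0,-0.08,0,0,0,-1],[0,0,0,0,0,0,-1],[0,0,0,0,0,0,-0.4],[0,0,0,0,0,0,-0.2],[0,0,0,0,0,0,0],[0,0,0,0,0,0,0],[0,0,0,0,0,0,0],[0,0,0,0,0,0,0]])

```text
time: 28.77
tool_pos: [0.5429, 0.204, 0.0584]
tool_rot: [-0.001, 0.999, -0.022, -0.03]
contact_force: [0.2, -0.6, -0.6]
gripper_width: 0.499
grasp_force: 0.0
```

```bash
python3 v.py | sed -n '1,25p'
```

```text
[0.54288951 0.20399464 0.05849991] [-0.4 -0.2  0.9] 0.49920598640445 0.0
60 [141, 143, 144, 145, 169, 176, 175, 174, 168, 170, 173, 172, 170, 169, 171, 172, 167, 166, 169, 172, 174, 175, 173, 148, 148, 146]
70 [143, 145, 145, 146, 172, 177, 175, 174, 168, 170, 173, 172, 168, 169, 170, 174, 166, 166, 169, 173, 174, 175, 172, 150, 149, 149]
80 [145, 146, 146, 148, 170, 177, 175, 173, 169, 170, 173, 172, 169, 169, 171, 174, 167, 167, 170, 173, 175, 174, 172, 151, 150, 149]
90 [145, 146, 146, 148, 171, 178, 176, 173, 170, 170, 173, 173, 170, 169, 171, 175, 167, 168, 170, 173, 174, 177, 173, 151, 150, 150]
100 [143, 144, 145, 147, 164, 178, 176, 176, 171, 171, 172, 172, 169, 170, 172, 175, 167, 167, 170, 175, 175, 177, 172, 149, 149, 148]
110 [143, 144, 145, 145, 158, 178, 175, 176, 170, 171, 174, 174, 170, 171, 170, 176, 168, 169, 172, 175, 176, 176, 171, 147, 147, 146]
120 [141, 143, 142, 144, 146, 178, 176, 176, 171, 170, 174, 175, 171, 170, 171, 176, 168, 169, 171, 175, 176, 174, 168, 146, 144, 144]
130 [140, 141, 141, 143, 143, 177, 175, 175, 171, 170, 174, 173, 170, 170, 171, 176, 1
[... 1460 characters left out ...]
90, 166, 164, 168, 124, 122, 121, 122, 122, 100, 45, 86]
250 [86, 46, 45, 114, 120, 120, 120, 120, 121, 167, 169, 168, 91, 89, 90, 164, 164, 168, 121, 120, 121, 120, 120, 60, 44, 44]
260 [42, 42, 43, 97, 119, 119, 120, 119, 121, 166, 169, 167, 165, 167, 169, 163, 163, 167, 120, 120, 120, 120, 119, 46, 43, 43]
270 [41, 44, 42, 111, 118, 118, 119, 119, 119, 167, 167, 167, 163, 165, 168, 163, 164, 166, 119, 118, 118, 119, 118, 42, 38, 40]
280 [40, 40, 39, 116, 117, 117, 117, 117, 118, 118, 118, 118, 119, 119, 119, 118, 118, 118, 118, 117, 118, 117, 117, 117, 40, 40]
290 [42, 39, 107, 117, 116, 117, 116, 116, 117, 117, 117, 118, 117, 118, 118, 118, 117, 117, 116, 118, 117, 118, 118, 116, 52, 37]
```

move_arm(rows=[[-0.03,0,-0.5,0,0,0,0],[-0.06,0,-1,0,0,0,0],[-0.12,0,-2,0,0,0,0],[-0.18,0,-3,0,0,0,0],[0,0,-4,0,0,0,0],[-4,0,-2,0,3.4,0,0],[-4,0,0,0,0,0,0],[0,0,0,0,0,0,0],[0,0,0,0,0,0,0],[0,0,0,0,0,0,0]])

```text
time: 29.7
tool_pos: [0.4695, 0.2073, 0.1855]
tool_rot: [-0.0, 1.0, -0.021, 0.001]
contact_force: [0.8, -0.4, 0.3]
gripper_width: 0.498
grasp_force: 0.0
```

```bash
python3 t.py
python3 - <<'E'
from h import *
f=manip.grab_frame("wrist");im=f["img"];hsv=cv2.cvtColor(im,cv2.COLOR_BGR2HSV)
b=cv2.inRange(hsv,(100,100,25),(130,255,255))
c=max(cv2.findContours(b,cv2.RETR_EXTERNAL,cv2.CHAIN_APPROX_NONE)[0],key=cv2.contourArea)
m=np.zeros_like(b);cv2.fillPoly(m,[cv2.convexHull(c)],255);m=cv2.erode(m,np.ones((7,7)))
d=max(cv2.findContours(m&~b,cv2.RETR_EXTERNAL,cv2.CHAIN_APPROX_NONE)[0],key=cv2.contourArea)
for z in(.06,.075):
  P=(onz(f,d[:,0],z)[:,:2]*1000).astype(np.float32);print(z,cv2.minAreaRect(P),P.min(0),P.max(0))
print(onz(f,cv2.approxPolyDP(cv2.convexHull(c),4,True)[:,0],.081).round(4).tolist())
E
```

```text
[0.47   0.2072 0.1854] [-2.000e-04  9.998e-01 -2.170e-02  8.000e-04] [ 0.4 -0.9 -0.1] 0.4956016494510706 0.0 29.75
tray px [[326, 0], [317, 147], [189, 148], [179, 0]]
[[0.6098, 0.1479, 0.09], [0.5027, 0.152, 0.09], [0.5064, 0.258, 0.09], [0.6143, 0.2539, 0.09]]
0.06 ((574.2789306640625, 202.6827850341797), (32.93873596191406, 90.94806671142578), 87.53546905517578) [528.4616  184.61267] [620.4066  217.83911]
0.075 ((573.0198364257812, 202.763427734375), (31.15323829650879, 86.01811218261719), 87.53548431396484) [529.6862  185.67282] [616.64716 217.09818]
[[0.6123, 0.1458, 0.081], [0.5006, 0.1501, 0.081], [0.5053, 0.2606, 0.081], [0.617, 0.2562, 0.081]]
```

```bash
python3 -c "
from plant import manip
print(manip.job_done())"
```

```text
the job is handed in; nothing more can be done
None
```

I slid the cleaner out to about 4 cm of overhang (press readings peaked at about 8 N), gripped it by the handle, lifted it clear, lowered it into the blue tray and let go on the floor; by the last wrist-camera readings it lies inside, apparently flat, with the tray unmoved to within about 2 mm, and I handed the job in at about 30 s without seeing the verdict.

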